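# Fetch the parcel from behind the loan cases

### The job

A customer has come for the cardboard parcel with the purple band, which stands behind the blue and the green case in the white pick-up tray. Leaving the parcel where it is, first move both cases onto the grey side mat, then set the parcel squarely in the middle of the purple mat while both cases wait on the grey mat, and last put each case back squarely in the middle of the place of its own colour in the tray. Keep everything upright, set things down rather than drop them, and do not disturb the telephone or the pen pot.

Things in the scene. Friction and masses are not known exactly. Their poses are not given: they have to be found in the camera images.
- blue_case: Loose blue hard case, 60 (x) x 72 (y) x 56 mm high, 0.2-0.4 kg. On top a blue handle: a bar 14 mm thick (x), 60 long (y), 14 tall, its middle 95 mm above the case's underside, with an open 32 mm gap beneath it between end posts 44 mm apart. Pinch the bar's middle across x from above. Looks the same turned half round. Origin: centre of underside. Starts on the blue place, nearly aligned with it.
- green_case: Loose green hard case, 60 (x) x 72 (y) x 56 mm high, 0.2-0.4 kg. On top a green handle: a bar 14 mm thick (x), 60 long (y), 14 tall, its middle 95 mm above the case's underside, with an open 32 mm gap beneath it between end posts 44 mm apart. Pinch the bar's middle across x from above. Looks the same turned half round. Origin: centre of underside. Starts on the green place, nearly aligned with it.
- parcel: Loose brown cardboard parcel with a purple band round its middle, 44 (x) x 130 (y) x 50 mm high, 0.2-0.4 kg. Origin: centre of underside. Looks the same turned half round. Starts on the tray's floor, long side along the tray's y, about 9 mm behind (+x of) the two cases, so it can be gripped across its 44 mm only once they are gone.
- blue_place: Fixed flat blue plate 2 mm thick on the tray's floor, the blue case's place: 72 (x) x 84 (y) mm, plus a visible blue tab reaching 26 mm farther at its -x end (the tray's open front). Origin: centre of the underside of the 72 x 84 part, tab not counted; the case belongs centred on it. Axes parallel to the tray's. The two places lie side by side along y, 90 mm apart; which is left varies.
- green_place: Fixed flat green plate 2 mm thick on the tray's floor, the green case's place: 72 (x) x 84 (y) mm, plus a visible green tab reaching 26 mm farther at its -x end (the tray's open front). Origin: centre of the underside of the 72 x 84 part, tab not counted; the case belongs centred on it. Axes parallel to the tray's. The two places lie side by side along y, 90 mm apart; which is left varies.
- tray: Fixed white tray. In its frame the floor (6 mm thick) spans x -115 to +88, y -103 to +103 mm; rims 8 mm thick, up to 25 mm above the counter, on both sides and the back (+x), none at the front (-x). Places' centres at x = -45 mm, parcel at about +16, inner face of back rim at +80. Origin on the counter, y = 0. +x points away from the robot give or take 15 degrees.
- grey_mat: Fixed grey mat, 140 (x) x 210 (y) mm, 3 mm thick: the side area where both cases fit side by side along y, e.g. at y = -52 and +52 mm. Origin: centre of its underside. It lies to the left or to the right of the tray.
- purple_mat: Fixed purple mat, 68 (x) x 154 (y) mm, 3 mm thick, where the parcel is to stand, its 130 mm side along the mat's 154 mm side. Origin: centre of its underside. It lies on the other side of the tray from the grey mat.
- phone: White desk telephone with grey handset, about 150 x 180 x 80 mm high, loose, beyond the work on one side; not to be disturbed. Origin: centre of the underside.
- pen_pot: Black round pen pot with three pens, 72 mm across, 95 mm high, pens to about 145 mm, loose, beyond the work on the other side; not to be disturbed. Origin: centre of the underside.
Not all that is in view belongs to the job. Of the things like the purple_mat, leave any that is black; of the rest the larger one is meant.

How it is judged:
By the outcome, as a careful person would: the job done as asked, in the order asked, and still so for the second after the job is handed in, with the robot touching nothing.
It also fails if it takes over 128 s, if anything falls off the work surface, if the arm or the gripper's body presses on something with over 40 N, if the wrist force passes 120 N, or if a joint passes its speed limit or range.

### The arm

A 6-joint arm with a two-finger parallel gripper is mounted at the origin on the work surface. World frame = base frame: x ahead of the robot, y to its left, z up, the work surface at z = 0. Lengths are in m, angles in rad, forces in N, time in s.
With the tool pointing down it reaches from about 0.425 to 0.95 m from the base axis. Payload 3.5 kg.
Tool frame: the origin (TCP) lies at the very end of the fingers, on their centre line; the grasp point (between the pads) lies 19 mm behind it; z points along the fingers, x is the direction in which the jaws open and shut, and the axes are right-handed (so a half turn about z gives the same grasp; the last joint's range is limited). The gripper opens to 85 mm and grips with 20 to 120 N. Pads are 22 mm wide; open, the fingers measure 114 mm over their backs; the gripper's body (76 mm by 85 mm) begins 54 mm behind the grasp point. The pads swing forward as they close: fully open they stand 13 mm farther back than shut.
Start: joints at [1.108, 0.286, 1.577, -0, 1.279, -0.15], TCP at [0.208, 0.642, 0.231] pointing down, gripper open.
Joint ranges: [-2.77, 2.77], [-0.9, 2.22], [0.21, 2.48], [-1.53, 4.67], [0.24, 2.81], [-2.84, 2.84]. Speed limits (rad/s): [2.79, 2.79, 3.14, 3.14, 3.14, 3.14].

### API

Orientations are given as a unit quaternion [x, y, z, w].
In Python, from bench import manip gives the robot as it stands.
- The arm moves only by the tool step_arm, never from a script. Its argument "steps" is a list of rows, each an object with "dp": the shift along the tool's x, y, z in m, a list of three; "delta_rot": the turn, a rotation vector about the tool's x, y, z in degrees, a list of three; "jaw": the finger opening in m, from 0 to 0.0854. A call has 1 to 20 rows; each row shifts and turns the pose as measured when the row begins, along the tool's axes as they then stand; what a row does not reach is not made up. A row lasts 1/10 s, in which the tool goes at most 50 mm and 8.59 degrees, less where a joint would pass 70% of its speed; a pose out of reach is approached as far as the arm can. A call is refused whole if a number of a shift passes 0.05 or a number of a turn 8.59, either way. A call with a gripper value outside its range is refused whole. The fingers move at their own pace and stop on an object; "squeeze" is the grip in N (left out, the last holds). Time passes only in rows, so rows that do not move let the fingers close. It gives the time, the measured TCP pose, the force and the opening at its end, in the units of the state.
- manip.observe(): the state, without advancing time (a new reading comes with each control period).
- manip.read_camera(name): name is "scene" or "top"; returns (picture, depth): 384x512x3 uint8, red, green, blue; 384x512 float32, m along the optical axis (not along the pixel's ray), 0 where there is no reading.
- manip.get_calibration(name): a dict with "fx", "fy", "cx", "cy" (pixels), "dist" ([k1, k2, p1, p2, k3] as OpenCV has them; the pictures are not rectified), "cam_to_world" (4x4, takes a point from camera to world coordinates). Camera axes: x right, y down, z forward; pixel columns grow to the right and rows downward; lengths in m; the calibration is good to about 2 mm. A picture is of the moment at which its call begins. get_calibration takes no time and is no camera call.
- manip.sign_off(): hands the job in, once; it reports no verdict.
The state is a dict: "t": time; "qpos": joint angles; "qvel": joint speeds; "effort": joint torques, N m; "tool_pos": TCP position; "eef_rot": TCP orientation; "force": force on the tool from outside, world axes, zero at the start; "ft_torque": the same for the moment, N m; "grip_width": finger opening in m.
Only numpy, scipy, OpenCV 4.12 (cv2) and the standard library are available. Lean on these libraries where they do the work, as an engineer would, in place of code of your own. Each camera call takes 0.05 s, during which the arm holds its last target.

## Working session

There is one attempt and no reset: what is moved stays moved. The work goes in short steps, Python scripts to look and compute and a tool call to move; the robot and the scene stay as the last step left them, time stands still between calls to the robot, and variables do not carry over. Pictures are saved under pics/ and viewed, and the job is handed in when it is done.

Besides the shell and the picture viewer there is one more tool, called after "Call:" as a command line: name --argument value ..., lists and objects as JSON in quotes. step_arm: Moves the arm, as the interface text tells. Its arguments: {"type":"object","properties":{"steps":{"type":"array"},"squeeze":{"type":"number"}},"required":["steps"]}

```bash
ls; mkdir -p pics; python3 - <<'E'
from bench import manip
import cv2,numpy as np
print(manip.observe())
for n in("scene","top"):
    p,d=manip.read_camera(n); cv2.imwrite(f"pics/{n}0.png",p[:,:,::-1]); np.savez(f"pics/{n}0.npz",p=p,d=d)
    print(n,manip.get_calibration(n))
E
```

```text
pics
{'t': 0.0, 'qpos': array([ 1.10800717e+00,  2.87208017e-01,  1.57819393e+00,  4.11068442e-05,
        1.27857525e+00, -1.49993619e-01]), 'qvel': array([-7.15242591e-04,  6.43168759e-04,  8.06848188e-04,  7.01256165e-04,
        3.66854535e-05,  3.94836143e-05]), 'effort': array([-1.76023175e-03, -4.05995536e+01, -2.92618847e+01, -2.22688845e-04,
        5.92358658e-03, -7.13480048e-06]), 'tool_pos': array([0.20737244, 0.64166586, 0.22990976]), 'eef_rot': array([ 8.08618940e-01,  5.88331529e-01, -1.06715307e-03,  5.32054754e-04]), 'force': array([ 0.85691684, -0.18695063,  0.02966274]), 'ft_torque': array([0.02519936, 0.00353681, 0.00954106]), 'grip_width': 0.08533774961084947}
scene {'fx': 378.09384788649885, 'fy': 378.09384788649885, 'cx': 260.30801680570124, 'cy': 192.2203588754933, 'dist': array([0.00667613, 0.        , 0.        , 0.        , 0.        ]), 'cam_to_world': array([[ 0.50470956,  0.55809278, -0.65863549,  1.19738482],
       [ 0.86328641, -0.32822259,  0.38341427, -0.37411885],
       [-0.00219831, -0.76210392, -0.64745099,  0.67561939],
       [ 0.        ,  0.        ,  0.        ,  1.        ]])}
top {'fx': 393.37784587010435, 'fy': 393.37784587010435, 'cx': 259.0008962067337, 'cy': 194.07880330140503, 'dist': array([-0.02634791,  0.        ,  0.        ,  0.        ,  0.        ]), 'cam_to_world': array([[ 0.01727569, -0.99624617,  0.084824  ,  0.45056789],
       [-0.99974768, -0.01599347,  0.01577265, -0.00687999],
       [-0.01435681, -0.08507508, -0.9962711 ,  1.14367098],
       [ 0.        ,  0.        ,  0.        ,  1.        ]])}
```

View pics/top0.png

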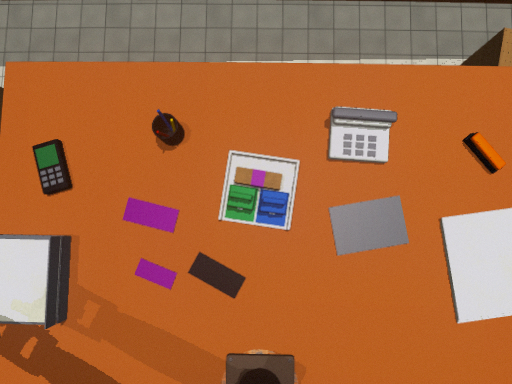

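View pics/scene0.png

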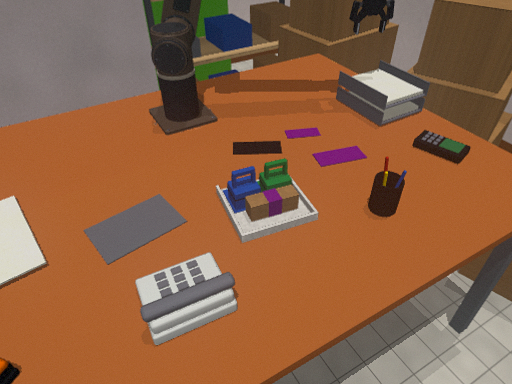

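Candidates in the top view: the large purple mat at (150,215), a small purple one at (156,273) and a black one at (217,275). The description rules out black and asks for the larger, so I mean the one at (150,215). I'll confirm it in an enlarged crop and measure everything.

```bash
cat > h.py <<'E'
import cv2,numpy as np
from bench import manip
def cast(cal,uv,z):
    K=np.array([[cal['fx'],0,cal['cx']],[0,cal['fy'],cal['cy']],[0,0,1]])
    n=cv2.undistortPoints(np.asarray(uv,float).reshape(-1,1,2),K,np.asarray(cal['dist'])).reshape(-1,2)
    T=cal['cam_to_world']; r=np.c_[n,np.ones(len(n))]@T[:3,:3].T
    o=T[:3,3]; s=(z-o[2])/r[:,2]
    return o+r*s[:,None]
def deproj(cal,d,mask):
    v,u=np.nonzero(mask&(d>0)); K=np.array([[cal['fx'],0,cal['cx']],[0,cal['fy'],cal['cy']],[0,0,1]])
    n=cv2.undistortPoints(np.c_[u,v].astype(float).reshape(-1,1,2),K,np.asarray(cal['dist'])).reshape(-1,2)
    P=np.c_[n,np.ones(len(n))]*d[v,u][:,None]; T=cal['cam_to_world']
    return P@T[:3,:3].T+T[:3,3],u,v
def rect(P):
    c,s,a=cv2.minAreaRect((P[:,:2]*1000).astype(np.float32)); b=cv2.boxPoints((c,s,a))
    # angle of long side; 
    w,h=s
    ang=a if w>=h else a+90
    return np.round(c,1),np.round([max(s),min(s)],1),round(((ang+90)%180)-90,2)
def pca(P):
    q=P[:,:2]*1000; m=q.mean(0); w,V=np.linalg.eigh(np.cov((q-m).T)); a=np.degrees(np.arctan2(V[1,1],V[0,1]))
    return np.round(m,1),np.round(np.sqrt(12*w),1),round(((a+90)%180)-90,2)
def hsv(p): return cv2.cvtColor(p,cv2.COLOR_RGB2HSV)
def comp(m,minA=30):
    n,l,s,c=cv2.connectedComponentsWithStats(m.astype(np.uint8),connectivity=8)
    return [(l==i,s[i],c[i]) for i in range(1,n) if s[i,4]>=minA]
E
python3 - <<'E'
from h import *
f=np.load('pics/top0.npz');p,d=f['p'],f['d'];cal=manip.get_calibration('top')
H=hsv(p);h,s,v=H[...,0],H[...,1],H[...,2]
M={'purple':((h>135)&(h<165)&(s>120)&(v>60),.003),'blue':((h>105)&(h<130)&(s>120)&(v>40),.008),'green':((h>45)&(h<85)&(s>100)&(v>30),.008),'grey':((s<60)&(v>60)&(v<130),.003),'white':((s<40)&(v>170),.025),'black':((v<50),.003)}
for n,(m,z) in M.items():
    for mm,st,c in comp(m,100):
        V,U=np.nonzero(mm);P=cast(cal,np.c_[U,V],z)
        if st[1]>110 and st[1]<300: print(n,st,np.round(c,1),pca(P),rect(P))
cv2.imwrite('pics/crop0.png',cv2.resize(p[130:310,100:330,::-1],None,fx=3.3,fy=3.3,interpolation=cv2.INTER_CUBIC))
for n in('blue','green'):
    P,u,vv=deproj(cal,d,M[n][0]&(np.arange(512)[None]>200)&(np.arange(512)[None]<310))
    print(n,np.histogram(P[:,2],bins=np.arange(0,.12,.005)))
E
```

```text
purple [251 170  15  18 206] [257.7 178. ] (array([594.9,  15.9]), array([37.2, 47.4]), np.float64(-7.29)) (array([594.7,  16.2]), array([47.9, 37. ]), -8.47)
purple [ 123  198   56   34 1189] [150.5 214.5] (array([482.8, 326.6]), array([ 66.5, 153.3]), np.float64(76.98)) (array([483. , 326.8]), array([153.5,  66.6]), 76.68)
purple [135 258  42  31 674] [155.3 273.3] (array([314., 306.]), array([ 49.4, 113. ]), np.float64(68.88)) (array([314.1, 305.7]), array([113. ,  49.4]), 69.2)
blue [256 189  33  37 904] [271.9 207.1] (array([510.2, -26.8]), array([81.6, 96.3]), np.float64(-7.89)) (array([509.9, -26.9]), array([95.5, 81.1]), -7.42)
green [ 35 144  24  25 426] [ 46.5 156. ] (array([650.6, 643.9]), array([62.1, 62.8]), np.float64(86.83)) (array([650.9, 644.1]), array([62.6, 62.5]), 17.66)
green [225 185  33  36 903] [241.2 202.5] (array([522. ,  62.2]), array([81.2, 95.9]), np.float64(-6.06)) (array([521.9,  62.1]), array([95.5, 80.9]), -7.6)
grey [371 219  37  30 466] [394.1 234.6] (array([ 436.8, -380.1]), array([58.9, 89.9]), np.float64(-49.64)) (array([ 440.8, -360.5]), array([
[... 2265 characters left out ...]
3.1, 573.6]), array([103.1,  23.9]), -0.73)
blue (array([ 36, 261,  58,   2,   1,   0,   0,   0,   6,   2,   1,  15, 286,
       107,   0,   1,   1,   0,   2,   2,   4,  65,  46]), array([0.   , 0.005, 0.01 , 0.015, 0.02 , 0.025, 0.03 , 0.035, 0.04 ,
       0.045, 0.05 , 0.055, 0.06 , 0.065, 0.07 , 0.075, 0.08 , 0.085,
       0.09 , 0.095, 0.1  , 0.105, 0.11 , 0.115]))
green (array([ 26, 240,  53,   4,   0,   0,   0,   0,   6,  10,   4,  27, 305,
        96,   1,   1,   0,   2,   1,   3,   4,  69,  46]), array([0.   , 0.005, 0.01 , 0.015, 0.02 , 0.025, 0.03 , 0.035, 0.04 ,
       0.045, 0.05 , 0.055, 0.06 , 0.065, 0.07 , 0.075, 0.08 , 0.085,
       0.09 , 0.095, 0.1  , 0.105, 0.11 , 0.115]))
```

View pics/crop0.png

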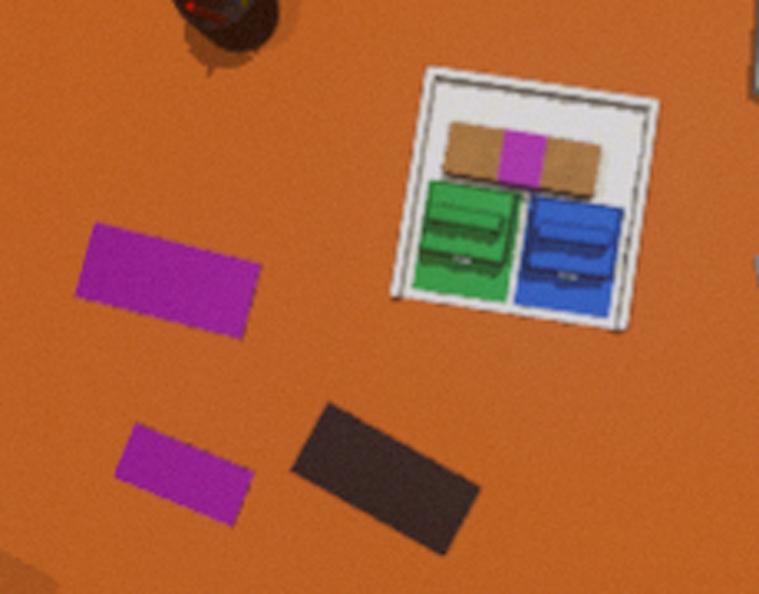

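The crop confirms the large purple mat: it measures 153×67 mm, against 113×49 mm for the small one. Next I'll measure the handles, places, tray, grey mat and parcel more precisely.

```bash
python3 - <<'E'
from h import *
f=np.load('pics/top0.npz');p,d=f['p'],f['d'];cal=manip.get_calibration('top')
H=hsv(p);h,s,v=H[...,0],H[...,1],H[...,2]
X=np.arange(512)[None]+0*h.astype(int);Y=np.arange(384)[:,None]+0*X
reg=(X>215)&(X<302)&(Y>145)&(Y<235)
blue=(h>105)&(h<130)&(s>120)&(v>30)&reg; green=(h>45)&(h<85)&(s>100)&(v>25)&reg
def Z(d):
    m=np.ones_like(d,bool);P,u,vv=deproj(cal,d,m);z=np.zeros_like(d);z[vv,u]=P[:,2];return z
z=Z(d)
for n,c in(('blue',blue),('green',green)):
    for nm,lo,hi,zz in(('bar',.1,.12,.110),('top',.055,.075,.064),('place',.0,.014,.008)):
        m=c&(z>lo)&(z<hi)
        V,U=np.nonzero(m);P=cast(cal,np.c_[U,V],zz); print(n,nm,m.sum(),'pca',pca(P),'rect',rect(P), 'z',np.median(z[m]))
br=(z>.045)&(z<.07)&reg&~blue&~green&(s>60)
for mm,st,c in comp(br,50):
    V,U=np.nonzero(mm);P=cast(cal,np.c_[U,V],.056);print('parcel',pca(P),rect(P),np.median(z[mm]))
w=reg&(z>.018)&(z<.032)&(s<60)
V,U=np.nonzero(w);P=cast(cal,np.c_[U,V],.025);print('tray rim',rect(P))
g=(s<90)&(v>40)&(v<140)&(X>320)&(X<415)&(Y>190)&(Y<260); g=cv2.morphologyEx(g.astype(np.uint8),cv2.MORPH_CLOSE,np.ones((3,3)))
for mm,st,c in comp(g,500):
    V,U=np.nonzero(mm);P=cast(cal,np.c_[U,V],.003);print('grey',st,pca(P),rect(P),np.median(z[mm]))
E
```

```text
blue bar 117 pca (array([521.3, -29.6]), array([14.3, 56.5]), np.float64(83.12)) rect (array([521.4, -29.4]), array([56.2, 14.2]), 82.79) z 0.10952954
blue top 408 pca (array([521. , -29.3]), array([66.6, 71.6]), np.float64(79.05)) rect (array([521.7, -29.7]), array([68.9, 59.2]), 83.36) z 0.06374283
blue place 355 pca (array([487.4, -21.4]), array([77.8, 95.2]), np.float64(57.53)) rect (array([509.9, -26.9]), array([95.5, 81.1]), -7.42) z 0.007941282
green bar 121 pca (array([533.1,  57.1]), array([14.2, 59.8]), np.float64(80.63)) rect (array([533.2,  57.3]), array([59.1, 14. ]), 80.62) z 0.109495334
green top 429 pca (array([532.5,  56.7]), array([66.8, 73.6]), np.float64(83.33)) rect (array([533.3,  57.4]), array([71.7, 60. ]), 80.44) z 0.06358982
green place 318 pca (array([495. ,  66.2]), array([68.1, 88.4]), np.float64(77.31)) rect (array([521.8,  62.2]), array([95.2, 80.9]), -7.48) z 0.00808003
parcel (array([588.1,  14.6]), array([ 45.2, 126.9]), np.float64(81.33)) (array([588.3,  14.6]), array([127.,  46.]), 80.99) 0.056160655
tray rim (array([559.6,  11.7]), array([202.6, 201.2]), 82.47)
grey [ 331  196   78   59 3159] (array([ 459.9, -313.2]), array([130.2, 202.8]), np.float64(-69.91)) (array([ 463.4, -305.9]), array([209.4, 138.3]), -79.64) 0.0031640755
```

```bash
cat >> h.py <<'E'
from scipy.spatial.transform import Rotation as R
def go(x,y,z,yaw,max_mm=35):
    "error from present pose to target (mm, deg yaw of tool x), in tool axes"
    o=manip.observe(); Rt=R.from_quat(o['eef_rot']); a=np.radians(yaw)
    X=np.array([np.cos(a),np.sin(a),0]);Zz=np.array([0,0,-1.]);Rg=R.from_matrix(np.c_[X,np.cross(Zz,X),Zz])
    dp_g=Rg.inv().apply(np.array([x,y,z])/1000-o['tool_pos'])
    dp_t=Rt.inv().apply(np.array([x,y,z])/1000-o['tool_pos'])
    rv=np.degrees((Rt.inv()*Rg).as_rotvec())
    print('t',round(o['t'],2),'pos',np.round(o['tool_pos']*1000,1),'F',np.round(o['force'],1),'grip',round(o['grip_width']*1000,1))
    print(' turn',np.round(rv,2),'| dp now-axes mm',np.round(dp_t*1000,1),'| dp goal-axes mm',np.round(dp_g*1000,1))
E
python3 -c "
from h import *
go(521.4,-29.5,200,-7.0)"
```

```text
t 0.1 pos [207.4 641.7 230. ] F [ 0.7 -0.7  0.1] grip 85.4
 turn [7.000e-02 1.200e-01 7.908e+01] | dp now-axes mm [-542.   505.3   31. ] | dp goal-axes mm [393.5 628.   30. ]
```

Call:
step_arm --steps '[{"dp": [0, 0, 0], "delta_rot": [0, 0, 8], "jaw": 0.0854}, {"dp": [0, 0, 0], "delta_rot": [0, 0, 8], "jaw": 0.0854}, {"dp": [0, 0, 0], "delta_rot": [0, 0, 8], "jaw": 0.0854}, {"dp": [0, 0, 0], "delta_rot": [0, 0, 8], "jaw": 0.0854}, {"dp": [0, 0, 0], "delta_rot": [0, 0, 8], "jaw": 0.0854}, {"dp": [0, 0, 0], "delta_rot": [0, 0, 8], "jaw": 0.0854}, {"dp": [0, 0, 0], "delta_rot": [0, 0, 8], "jaw": 0.0854}, {"dp": [0, 0, 0], "delta_rot": [0, 0, 8], "jaw": 0.0854}]'

```text
t: 0.9
tool_pos: [0.2059, 0.6388, 0.2231]
eef_rot: [0.999, 0.048, -0.003, 0.006]
force: [-0.3, 0.1, 0.3]
grip_width: 0.0854
```

```bash
python3 -c "
from h import *
go(521.4,-29.5,200,-7.0)"
```

```text
t 0.9 pos [205.9 638.8 223.1] F [-0.3  0.1  0.3] grip 85.4
 turn [ 0.72  0.35 12.49] | dp now-axes mm [250.2 695.1  29.5] | dp goal-axes mm [394.6 624.8  23.1]
```

Call:
step_arm --steps '[{"dp": [0, 0, -0.001], "delta_rot": [0.4, 0.2, 6.3], "jaw": 0.0854}, {"dp": [0, 0, -0.001], "delta_rot": [0.4, 0.2, 6.3], "jaw": 0.0854}, {"dp": [0.022, 0.035, 0], "delta_rot": [0, 0, 0], "jaw": 0.0854}, {"dp": [0.022, 0.035, 0], "delta_rot": [0, 0, 0], "jaw": 0.0854}, {"dp": [0.022, 0.035, 0], "delta_rot": [0, 0, 0], "jaw": 0.0854}, {"dp": [0.022, 0.035, 0], "delta_rot": [0, 0, 0], "jaw": 0.0854}, {"dp": [0.022, 0.035, 0], "delta_rot": [0, 0, 0], "jaw": 0.0854}, {"dp": [0.022, 0.035, 0], "delta_rot": [0, 0, 0], "jaw": 0.0854}, {"dp": [0.022, 0.035, 0], "delta_rot": [0, 0, 0], "jaw": 0.0854}, {"dp": [0.022, 0.035, 0], "delta_rot": [0, 0, 0], "jaw": 0.0854}, {"dp": [0.022, 0.035, 0], "delta_rot": [0, 0, 0], "jaw": 0.0854}, {"dp": [0.022, 0.035, 0], "delta_rot": [0, 0, 0], "jaw": 0.0854}, {"dp": [0.022, 0.035, 0], "delta_rot": [0, 0, 0], "jaw": 0.0854}, {"dp": [0.022, 0.035, 0], "delta_rot": [0, 0, 0], "jaw": 0.0854}, {"dp": [0.022, 0.035, 0], "delta_rot": [0, 0, 0], "jaw": 0.0854}, {"dp": [0.022, 0.035, 0], "delta_rot": [0, 0, 0], "jaw": 0.0854}]'

```text
t: 2.5
tool_pos: [0.4473, 0.0932, 0.2169]
eef_rot: [0.998, -0.063, -0.003, 0.003]
force: [0.5, 0.9, 0.5]
grip_width: 0.0853
```

```bash
python3 -c "
from h import *
go(521.4,-29.5,180,-7.0)"
```

```text
t 2.5 pos [447.3  93.2 216.9] F [0.5 0.9 0.5] grip 85.3
 turn [ 0.41  0.31 -0.21] | dp now-axes mm [ 89.1 112.2  37.2] | dp goal-axes mm [ 88.5 112.8  36.9]
```

Call:
step_arm --steps '[{"dp": [0.022, 0.028, 0], "delta_rot": [0.1, 0.1, 0], "jaw": 0.0854}, {"dp": [0.022, 0.028, 0], "delta_rot": [0.1, 0.1, 0], "jaw": 0.0854}, {"dp": [0.022, 0.028, 0], "delta_rot": [0.1, 0.1, 0], "jaw": 0.0854}, {"dp": [0.022, 0.028, 0], "delta_rot": [0.1, 0.1, 0], "jaw": 0.0854}, {"dp": [0.004, 0.006, 0.025], "delta_rot": [0, 0, 0], "jaw": 0.0854}, {"dp": [0, 0, 0.01], "delta_rot": [0, 0, 0], "jaw": 0.0854}, {"dp": [0, 0, 0], "delta_rot": [0, 0, 0], "jaw": 0.0854}]'

```text
t: 3.2
tool_pos: [0.5258, -0.0467, 0.1792]
eef_rot: [0.998, -0.067, -0.0, 0.0]
force: [1.1, -0.6, -0.6]
grip_width: 0.0855
```

```bash
python3 - <<'E'
from h import *
go(521.4,-29.5,84,-7.0)
for n in("scene","top"):
    p,d=manip.read_camera(n); np.savez(f"pics/{n}1.npz",p=p,d=d)
    c=p[100:260,170:350] if n=='scene' else p[130:250,200:330]
    cv2.imwrite(f"pics/{n}1.png",cv2.resize(c[:,:,::-1],None,fx=3.5,fy=3.5))
E
```

```text
t 3.2 pos [525.8 -46.7 179.2] F [ 1.1 -0.6 -0.6] grip 85.5
 turn [ 0.    0.01 -0.72] | dp now-axes mm [ -6.6 -16.4  95.2] | dp goal-axes mm [ -6.4 -16.5  95.2]
```

View pics/scene1.png

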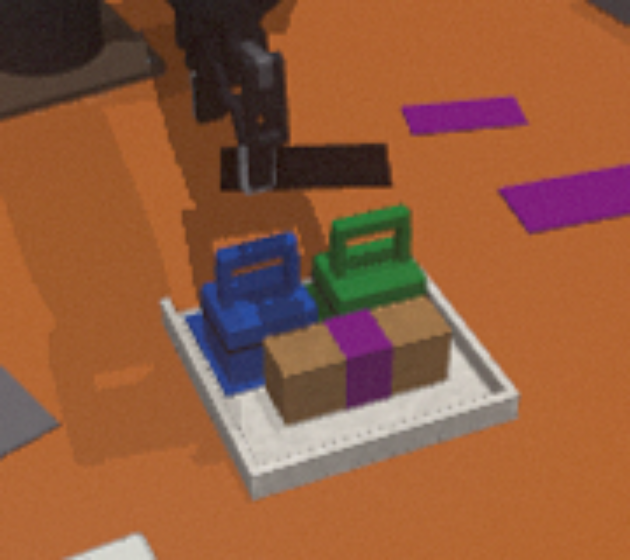

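View pics/top1.png

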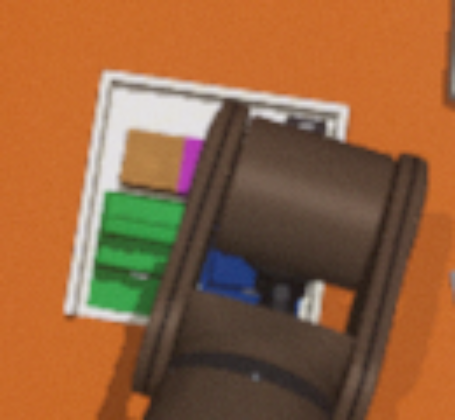

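Call:
step_arm --steps '[{"dp": [-0.003, -0.008, 0], "delta_rot": [0, 0, -0.7], "jaw": 0.0854}, {"dp": [-0.003, -0.008, 0], "delta_rot": [0, 0, 0], "jaw": 0.0854}, {"dp": [0, 0, 0], "delta_rot": [0, 0, 0], "jaw": 0.0854}, {"dp": [0, 0, 0], "delta_rot": [0, 0, 0], "jaw": 0.0854}]'

```text
t: 3.7
tool_pos: [0.5224, -0.0255, 0.1837]
eef_rot: [0.998, -0.058, 0.003, 0.0]
force: [-0.5, 0.7, -0.4]
grip_width: 0.0851
```

```bash
python3 -c "
from h import *
go(521.4,-29.5,84,-7.0)"
```

```text
t 3.7 pos [522.4 -25.5 183.7] F [-0.5  0.7 -0.4] grip 85.1
 turn [ 0.03 -0.39  0.36] | dp now-axes mm [-1.2  4.  99.7] | dp goal-axes mm [-0.5  4.1 99.7]
```

Call:
step_arm --steps '[{"dp": [0, 0.002, 0.015], "delta_rot": [0, -0.2, 0.2], "jaw": 0.0854}, {"dp": [0, 0.001, 0.015], "delta_rot": [0, 0, 0], "jaw": 0.0854}, {"dp": [0, 0, 0.015], "delta_rot": [0, 0, 0], "jaw": 0.0854}, {"dp": [0, 0, 0.005], "delta_rot": [0, 0, 0], "jaw": 0.0854}, {"dp": [0, 0, 0], "delta_rot": [0, 0, 0], "jaw": 0.0854}, {"dp": [0, 0, 0], "delta_rot": [0, 0, 0], "jaw": 0.0854}]'

```text
t: 4.3
tool_pos: [0.5221, -0.0288, 0.1298]
eef_rot: [0.998, -0.06, 0.002, 0.001]
force: [0.9, 0.8, 0.4]
grip_width: 0.0857
```

```bash
python3 -c "
from h import *
go(521.4,-29.5,84,-7.0)"
```

```text
t 4.3 pos [522.1 -28.8 129.8] F [0.9 0.8 0.4] grip 85.7
 turn [ 0.07 -0.18  0.16] | dp now-axes mm [-0.7  0.7 45.8] | dp goal-axes mm [-0.6  0.8 45.8]
```

Call:
step_arm --steps '[{"dp": [-0.001, 0.001, 0.012], "delta_rot": [0, -0.2, 0], "jaw": 0.0854}, {"dp": [0, 0, 0.012], "delta_rot": [0, 0, 0], "jaw": 0.0854}, {"dp": [0, 0, 0.012], "delta_rot": [0, 0, 0], "jaw": 0.0854}, {"dp": [0, 0, 0.006], "delta_rot": [0, 0, 0], "jaw": 0.0854}, {"dp": [0, 0, 0], "delta_rot": [0, 0, 0], "jaw": 0.0854}, {"dp": [0, 0, 0], "delta_rot": [0, 0, 0], "jaw": 0.0854}]'

```text
t: 4.9
tool_pos: [0.5214, -0.0301, 0.0848]
eef_rot: [0.998, -0.06, 0.0, 0.001]
force: [-0.2, -0.2, 0.3]
grip_width: 0.0853
```

```bash
python3 - <<'E'
from h import *
go(521.4,-29.5,84,-7.0)
p,d=manip.read_camera('scene')
cv2.imwrite("pics/scene2.png",cv2.resize(p[100:260,170:350,::-1],None,fx=3.5,fy=3.5))
E
```

```text
t 4.9 pos [521.4 -30.1  84.8] F [-0.2 -0.2  0.3] grip 85.3
 turn [ 0.08 -0.04  0.14] | dp now-axes mm [-0.1 -0.6  0.8] | dp goal-axes mm [-0.1 -0.6  0.8]
```

View pics/scene2.png

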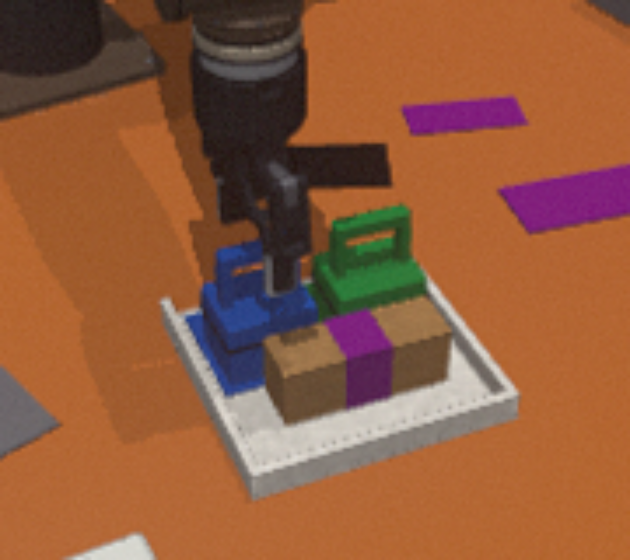

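The front finger (crop (285,275)) hangs behind the blue bar's middle and clears the parcel. Closing the jaws.

Call:
step_arm --steps '[{"dp": [0, 0, 0], "delta_rot": [0, 0, 0], "jaw": 0.03}, {"dp": [0, 0, 0], "delta_rot": [0, 0, 0], "jaw": 0.03}, {"dp": [0, 0, 0], "delta_rot": [0, 0, 0], "jaw": 0.03}, {"dp": [0, 0, 0], "delta_rot": [0, 0, 0], "jaw": 0.008}, {"dp": [0, 0, 0], "delta_rot": [0, 0, 0], "jaw": 0.008}, {"dp": [0, 0, 0], "delta_rot": [0, 0, 0], "jaw": 0.008}, {"dp": [0, 0, 0], "delta_rot": [0, 0, 0], "jaw": 0.008}, {"dp": [0, 0, 0], "delta_rot": [0, 0, 0], "jaw": 0.008}]' --squeeze 45

```text
t: 5.75
tool_pos: [0.5231, -0.0304, 0.0868]
eef_rot: [0.998, -0.06, 0.003, 0.001]
force: [0.3, 0.1, -0.6]
grip_width: 0.0128
```

```bash
python3 -c "
from h import *
go(521.4,-29.5,84,-7.0)"
```

```text
t 5.75 pos [523.1 -30.4  86.8] F [ 0.3  0.1 -0.6] grip 12.8
 turn [ 0.11 -0.32  0.15] | dp now-axes mm [-1.8 -0.7  2.8] | dp goal-axes mm [-1.8 -0.7  2.8]
```

Call:
step_arm --steps '[{"dp": [0, 0, -0.008], "delta_rot": [0, 0, 0], "jaw": 0.008}, {"dp": [0, 0, -0.015], "delta_rot": [0, 0, 0], "jaw": 0.008}, {"dp": [0, 0, -0.015], "delta_rot": [0, 0, 0], "jaw": 0.008}, {"dp": [0, 0, -0.015], "delta_rot": [0, 0, 0], "jaw": 0.008}, {"dp": [0, 0, -0.01], "delta_rot": [0, 0, 0], "jaw": 0.008}, {"dp": [0, 0, 0], "delta_rot": [0, 0, 0], "jaw": 0.008}]'

```text
t: 6.35
tool_pos: [0.5176, -0.0289, 0.1478]
eef_rot: [0.998, -0.06, -0.004, -0.0]
force: [0.4, -0.0, -3.2]
grip_width: 0.0131
```

```bash
python3 - <<'E'
from h import *
go(472.8,-357.1,150,10.36)
p,d=manip.read_camera('scene')
cv2.imwrite("pics/scene3.png",cv2.resize(p[100:260,170:350,::-1],None,fx=3.5,fy=3.5))
E
```

```text
t 6.35 pos [517.6 -28.9 147.8] F [ 0.4 -0.  -3.2] grip 13.1
 turn [ -0.07   0.48 -17.2 ] | dp now-axes mm [ -5.4 331.2  -2.1] | dp goal-axes mm [-103.1  314.8   -2.2]
```

View pics/scene3.png

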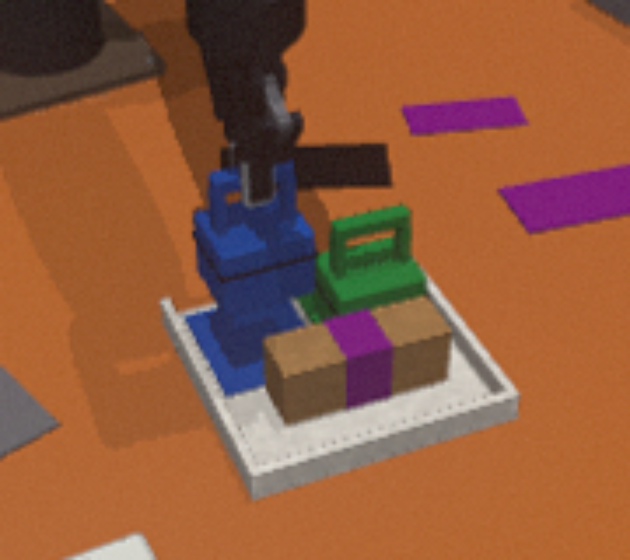

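Call:
step_arm --steps '[{"dp": [0, 0.01, 0], "delta_rot": [0, 0, 0], "jaw": 0.008}, {"dp": [0, 0.02, 0], "delta_rot": [0, 0, 0], "jaw": 0.008}, {"dp": [0, 0.025, 0], "delta_rot": [0, 0, 0], "jaw": 0.008}, {"dp": [0, 0.03, 0], "delta_rot": [0, 0, 0], "jaw": 0.008}, {"dp": [0, 0.03, 0], "delta_rot": [0, 0, 0], "jaw": 0.008}, {"dp": [0, 0.03, 0], "delta_rot": [0, 0, 0], "jaw": 0.008}, {"dp": [0, 0.03, 0], "delta_rot": [0, 0, 0], "jaw": 0.008}, {"dp": [0, 0.03, 0], "delta_rot": [0, 0, 0], "jaw": 0.008}, {"dp": [0, 0.025, 0], "delta_rot": [0, 0, 0], "jaw": 0.008}, {"dp": [0, 0.02, 0], "delta_rot": [0, 0, 0], "jaw": 0.008}, {"dp": [0, 0.015, 0], "delta_rot": [0, 0, 0], "jaw": 0.008}, {"dp": [0, 0.01, 0], "delta_rot": [0, 0, 0], "jaw": 0.008}, {"dp": [0, 0, 0], "delta_rot": [0, 0, -4], "jaw": 0.008}, {"dp": [0, 0, 0], "delta_rot": [0, 0, -5], "jaw": 0.008}, {"dp": [0, 0, 0], "delta_rot": [0, 0, -5], "jaw": 0.008}, {"dp": [0, 0, 0], "delta_rot": [0, 0, -3], "jaw": 0.008}, {"dp": [0, 0, 0], "delta_rot": [0, 0, 0], "jaw": 0.008}]'

```text
t: 8.1
tool_pos: [0.4716, -0.3148, 0.1292]
eef_rot: [0.995, 0.095, -0.017, -0.009]
force: [-0.2, -0.8, -2.9]
grip_width: 0.0134
```

```bash
python3 - <<'E'
from h import *
go(472.8,-357.1,110,10.36)
E
```

```text
t 8.1 pos [ 471.6 -314.8  129.2] F [-0.2 -0.8 -2.9] grip 13.4
 turn [-1.23  1.8   0.52] | dp now-axes mm [-6.2 42.2 18.5] | dp goal-axes mm [-6.4 41.8 19.2]
```

Call:
step_arm --steps '[{"dp": [-0.002, 0.01, 0], "delta_rot": [-0.6, 0.9, 0.3], "jaw": 0.008}, {"dp": [-0.002, 0.01, 0], "delta_rot": [-0.6, 0.9, 0.2], "jaw": 0.008}, {"dp": [-0.001, 0.01, 0], "delta_rot": [0, 0, 0], "jaw": 0.008}, {"dp": [-0.001, 0.008, 0], "delta_rot": [0, 0, 0], "jaw": 0.008}, {"dp": [0, 0, 0], "delta_rot": [0, 0, 0], "jaw": 0.008}]'

```text
t: 8.6
tool_pos: [0.4723, -0.3566, 0.1283]
eef_rot: [0.996, 0.089, 0.001, 0.0]
force: [0.0, 0.6, -2.7]
grip_width: 0.0129
```

```bash
python3 - <<'E'
from h import *
go(472.8,-357.1,110,10.36)
E
```

```text
t 8.6 pos [ 472.3 -356.6  128.3] F [ 0.   0.6 -2.7] grip 12.9
 turn [ 0.06 -0.11 -0.16] | dp now-axes mm [ 0.4  0.5 18.3] | dp goal-axes mm [ 0.4  0.5 18.3]
```

Call:
step_arm --steps '[{"dp": [0, 0, 0.008], "delta_rot": [0, 0, 0], "jaw": 0.008}, {"dp": [0, 0, 0.01], "delta_rot": [0, 0, 0], "jaw": 0.008}, {"dp": [0, 0, 0.01], "delta_rot": [0, 0, 0], "jaw": 0.008}, {"dp": [0, 0, 0.004], "delta_rot": [0, 0, 0], "jaw": 0.008}, {"dp": [0, 0, 0], "delta_rot": [0, 0, 0], "jaw": 0.008}, {"dp": [0, 0, 0], "delta_rot": [0, 0, 0], "jaw": 0.008}]'

```text
t: 9.2
tool_pos: [0.4717, -0.3553, 0.0916]
eef_rot: [0.996, 0.089, -0.0, -0.001]
force: [0.3, 0.4, -3.1]
grip_width: 0.0128
```

```bash
python3 - <<'E'
from h import *
go(472.8,-357.1,81.8,10.36)
E
```

```text
t 9.2 pos [ 471.7 -355.3   91.6] F [ 0.3  0.4 -3.1] grip 12.8
 turn [-0.17  0.   -0.17] | dp now-axes mm [0.8 2.  9.8] | dp goal-axes mm [0.8 2.  9.8]
```

Call:
step_arm --steps '[{"dp": [0, 0.001, 0.003], "delta_rot": [0, 0, 0], "jaw": 0.008}, {"dp": [0, 0.001, 0.003], "delta_rot": [0, 0, 0], "jaw": 0.008}, {"dp": [0, 0, 0.001], "delta_rot": [0, 0, 0], "jaw": 0.008}, {"dp": [0, 0, 0.001], "delta_rot": [0, 0, 0], "jaw": 0.008}]'

```text
t: 9.6
tool_pos: [0.4728, -0.3579, 0.0842]
eef_rot: [0.996, 0.089, 0.001, -0.0]
force: [0.5, 0.4, -3.9]
grip_width: 0.0135
```

```bash
python3 - <<'E'
from h import *
go(472.8,-357.1,81.8,10.36)
E
```

```text
t 9.6 pos [ 472.8 -357.9   84.2] F [ 0.5  0.4 -3.9] grip 13.5
 turn [-0.05 -0.07 -0.15] | dp now-axes mm [ 0.2 -0.8  2.4] | dp goal-axes mm [ 0.2 -0.8  2.4]
```

Call:
step_arm --steps '[{"dp": [0, 0, 0.001], "delta_rot": [0, 0, 0], "jaw": 0.008}, {"dp": [0, 0, 0.001], "delta_rot": [0, 0, 0], "jaw": 0.008}, {"dp": [0, 0, 0], "delta_rot": [0, 0, 0], "jaw": 0.008}]'

```text
t: 9.9
tool_pos: [0.4729, -0.358, 0.0822]
eef_rot: [0.996, 0.089, 0.001, -0.0]
force: [-0.3, 0.3, -3.4]
grip_width: 0.013
```

```bash
python3 - <<'E'
from h import *
go(472.8,-357.1,81.8,10.36)
E
```

```text
t 9.9 pos [ 472.9 -358.    82.2] F [-0.3  0.3 -3.4] grip 13.0
 turn [-0.03 -0.09 -0.15] | dp now-axes mm [ 0.1 -0.9  0.4] | dp goal-axes mm [ 0.1 -0.9  0.4]
```

Call:
step_arm --steps '[{"dp": [0, 0, 0.001], "delta_rot": [0, 0, 0], "jaw": 0.008}, {"dp": [0, 0, 0.0005], "delta_rot": [0, 0, 0], "jaw": 0.008}]'

```text
t: 10.1
tool_pos: [0.4734, -0.3582, 0.0817]
eef_rot: [0.996, 0.089, 0.001, -0.0]
force: [-0.6, 1.5, -1.4]
grip_width: 0.0128
```

```bash
python3 - <<'E'
from h import *
go(472.8,-357.1,81.8,10.36)
E
```

```text
t 10.1 pos [ 473.4 -358.2   81.7] F [-0.6  1.5 -1.4] grip 12.8
 turn [-0.   -0.13 -0.16] | dp now-axes mm [-0.4 -1.2 -0.1] | dp goal-axes mm [-0.4 -1.2 -0.1]
```

Call:
step_arm --steps '[{"dp": [0, 0, 0.0007], "delta_rot": [0, 0, 0], "jaw": 0.008}, {"dp": [0, 0, 0], "delta_rot": [0, 0, 0], "jaw": 0.02}, {"dp": [0, 0, 0], "delta_rot": [0, 0, 0], "jaw": 0.04}, {"dp": [0, 0, 0], "delta_rot": [0, 0, 0], "jaw": 0.06}, {"dp": [0, 0, 0], "delta_rot": [0, 0, 0], "jaw": 0.08}, {"dp": [0, 0, 0], "delta_rot": [0, 0, 0], "jaw": 0.08}, {"dp": [0, 0, 0], "delta_rot": [0, 0, 0], "jaw": 0.08}, {"dp": [0, 0, -0.015], "delta_rot": [0, 0, 0], "jaw": 0.08}, {"dp": [0, 0, -0.02], "delta_rot": [0, 0, 0], "jaw": 0.08}, {"dp": [0, 0, -0.02], "delta_rot": [0, 0, 0], "jaw": 0.08}, {"dp": [0, 0, -0.02], "delta_rot": [0, 0, 0], "jaw": 0.08}, {"dp": [0, 0, 0], "delta_rot": [0, 0, 0], "jaw": 0.08}]'

```text
t: 11.3
tool_pos: [0.475, -0.3604, 0.1655]
eef_rot: [0.996, 0.089, 0.004, 0.003]
force: [-0.1, -1.2, 0.4]
grip_width: 0.0803
```

```bash
python3 - <<'E'
from h import *
go(533.2,57.3,170,-9.4)
p,d=manip.read_camera('scene')
cv2.imwrite("pics/scene4.png",cv2.resize(p[:,:,::-1],None,fx=1.5,fy=1.5))
E
```

```text
t 11.3 pos [ 475.  -360.4  165.5] F [-0.1 -1.2  0.4] grip 80.3
 turn [ 0.36 -0.47 19.61] | dp now-axes mm [ 131.3 -400.8   -6.6] | dp goal-axes mm [ -10.8 -421.6   -4.5]
```

View pics/scene4.png

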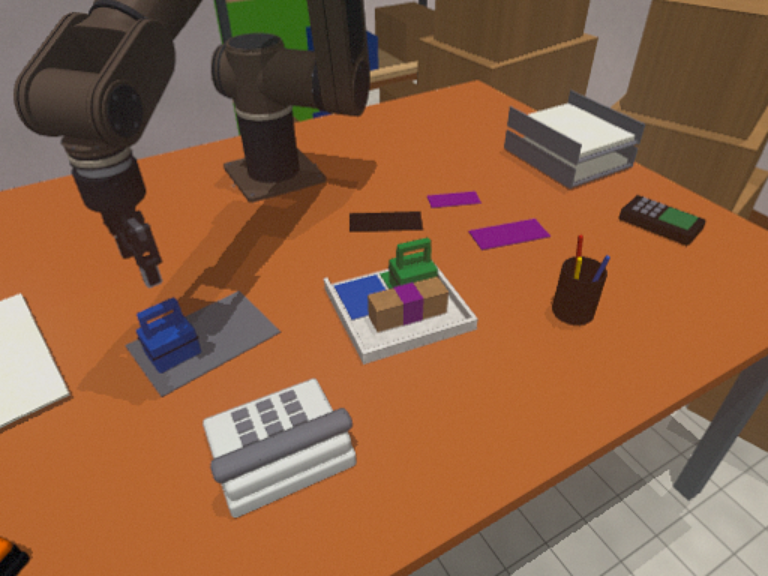

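Call:
step_arm --steps '[{"dp": [0, 0, 0], "delta_rot": [0, 0, 5], "jaw": 0.08}, {"dp": [0, 0, -0.002], "delta_rot": [0, 0, 7], "jaw": 0.08}, {"dp": [0, 0, -0.002], "delta_rot": [0, 0, 5], "jaw": 0.08}, {"dp": [0, -0.01, -0.001], "delta_rot": [0, 0, 2.5], "jaw": 0.08}, {"dp": [0, -0.02, -0.001], "delta_rot": [0, 0, 0], "jaw": 0.08}, {"dp": [0, -0.03, -0.001], "delta_rot": [0, 0, 0], "jaw": 0.08}, {"dp": [-0.001, -0.035, -0.001], "delta_rot": [0, 0, 0], "jaw": 0.08}, {"dp": [-0.001, -0.035, -0.001], "delta_rot": [0, 0, 0], "jaw": 0.08}, {"dp": [-0.001, -0.035, -0.001], "delta_rot": [0, 0, 0], "jaw": 0.08}, {"dp": [-0.001, -0.035, -0.001], "delta_rot": [0, 0, 0], "jaw": 0.08}, {"dp": [-0.001, -0.035, -0.001], "delta_rot": [0, 0, 0], "jaw": 0.08}, {"dp": [-0.001, -0.035, -0.001], "delta_rot": [0, 0, 0], "jaw": 0.08}, {"dp": [-0.001, -0.035, -0.001], "delta_rot": [0, 0, 0], "jaw": 0.08}, {"dp": [-0.001, -0.035, -0.001], "delta_rot": [0, 0, 0], "jaw": 0.08}, {"dp": [-0.001, -0.025, 0], "delta_rot": [0, 0, 0], "jaw": 0.08}, {"dp": [0, -0.015, 0], "delta_rot": [0, 0, 0], "jaw": 0.08}, {"dp": [0, -0.008, 0], "delta_rot": [0, 0, 0], "jaw": 0.08}, {"dp": [0, 0, 0], "delta_rot": [0, 0, 0], "jaw": 0.08}, {"dp": [0, 0, 0], "delta_rot": [0, 0, 0], "jaw": 0.08}]'

```text
t: 13.25
tool_pos: [0.5242, 0.0428, 0.1595]
eef_rot: [0.996, -0.09, -0.012, -0.004]
force: [0.2, -0.2, -0.5]
grip_width: 0.0798
```

```bash
python3 - <<'E'
from h import *
go(533.7,57.3,125,-9.4)
E
```

```text
t 13.25 pos [524.2  42.8 159.5] F [ 0.2 -0.2 -0.5] grip 79.8
 turn [-0.35  1.41 -0.92] | dp now-axes mm [  7.6 -15.8  34.4] | dp goal-axes mm [  7.  -15.9  34.5]
```

Call:
step_arm --steps '[{"dp": [0.003, -0.008, 0], "delta_rot": [-0.2, 0.7, -0.5], "jaw": 0.0854}, {"dp": [0.003, -0.006, 0.008], "delta_rot": [-0.1, 0.7, -0.4], "jaw": 0.0854}, {"dp": [0, 0, 0.01], "delta_rot": [0, 0, 0], "jaw": 0.0854}, {"dp": [0, 0, 0.008], "delta_rot": [0, 0, 0], "jaw": 0.0854}, {"dp": [0, 0, 0], "delta_rot": [0, 0, 0], "jaw": 0.0854}, {"dp": [0, 0, 0], "delta_rot": [0, 0, 0], "jaw": 0.0854}]'

```text
t: 13.85
tool_pos: [0.5324, 0.054, 0.1297]
eef_rot: [0.997, -0.083, -0.0, 0.0]
force: [0.5, 0.8, -0.7]
grip_width: 0.0854
```

```bash
python3 - <<'E'
from h import *
go(533.7,57.3,86,-9.4)
E
```

```text
t 13.85 pos [532.4  54.  129.7] F [ 0.5  0.8 -0.7] grip 85.4
 turn [ 0.01  0.02 -0.18] | dp now-axes mm [ 0.7 -3.5 43.7] | dp goal-axes mm [ 0.7 -3.5 43.7]
```

Call:
step_arm --steps '[{"dp": [0.001, -0.002, 0.011], "delta_rot": [0, 0, -0.1], "jaw": 0.0854}, {"dp": [0, -0.001, 0.012], "delta_rot": [0, 0, 0], "jaw": 0.0854}, {"dp": [0, 0, 0.012], "delta_rot": [0, 0, 0], "jaw": 0.0854}, {"dp": [0, 0, 0.006], "delta_rot": [0, 0, 0], "jaw": 0.0854}, {"dp": [0, 0, 0], "delta_rot": [0, 0, 0], "jaw": 0.0854}, {"dp": [0, 0, 0], "delta_rot": [0, 0, 0], "jaw": 0.0854}]'

```text
t: 14.45
tool_pos: [0.5336, 0.0568, 0.0843]
eef_rot: [0.997, -0.083, -0.001, 0.0]
force: [-0.3, 1.0, 0.3]
grip_width: 0.0854
```

```bash
python3 - <<'E'
from h import *
go(533.7,57.3,86,-9.4)
E
```

```text
t 14.45 pos [533.6  56.8  84.3] F [-0.3  1.   0.3] grip 85.4
 turn [ 0.02  0.1  -0.09] | dp now-axes mm [ 0.  -0.5 -1.7] | dp goal-axes mm [ 0.  -0.5 -1.7]
```

Call:
step_arm --steps '[{"dp": [0, 0, 0], "delta_rot": [0, 0, 0], "jaw": 0.03}, {"dp": [0, 0, 0], "delta_rot": [0, 0, 0], "jaw": 0.03}, {"dp": [0, 0, 0], "delta_rot": [0, 0, 0], "jaw": 0.03}, {"dp": [0, 0, 0], "delta_rot": [0, 0, 0], "jaw": 0.008}, {"dp": [0, 0, 0], "delta_rot": [0, 0, 0], "jaw": 0.008}, {"dp": [0, 0, 0], "delta_rot": [0, 0, 0], "jaw": 0.008}, {"dp": [0, 0, 0], "delta_rot": [0, 0, 0], "jaw": 0.008}, {"dp": [0, 0, 0], "delta_rot": [0, 0, 0], "jaw": 0.008}]' --squeeze 45

```text
t: 15.25
tool_pos: [0.5351, 0.0566, 0.0861]
eef_rot: [0.997, -0.083, 0.001, 0.0]
force: [0.6, 0.5, -0.7]
grip_width: 0.013
```

```bash
python3 - <<'E'
from h import *
go(454.0,-254.7,150,10.36)
E
```

```text
t 15.25 pos [535.1  56.6  86.1] F [ 0.6  0.5 -0.7] grip 13.0
 turn [  0.03  -0.15 -19.85] | dp now-axes mm [-28.5 320.4 -63.9] | dp goal-axes mm [-135.7  291.6  -63.9]
```

Call:
step_arm --steps '[{"dp": [0, 0, -0.008], "delta_rot": [0, 0, 0], "jaw": 0.008}, {"dp": [0, 0, -0.015], "delta_rot": [0, 0, 0], "jaw": 0.008}, {"dp": [0, 0, -0.015], "delta_rot": [0, 0, 0], "jaw": 0.008}, {"dp": [0, 0, -0.015], "delta_rot": [0, 0, 0], "jaw": 0.008}, {"dp": [0, 0, -0.01], "delta_rot": [0, 0, 0], "jaw": 0.008}, {"dp": [0, 0, 0], "delta_rot": [0, 0, 0], "jaw": 0.008}]'

```text
t: 15.85
tool_pos: [0.5306, 0.057, 0.1482]
eef_rot: [0.997, -0.083, -0.005, 0.0]
force: [0.5, 0.2, -3.0]
grip_width: 0.0128
```

```bash
python3 - <<'E'
from h import *
go(454.0,-254.7,150,10.36)
p,d=manip.read_camera('scene')
cv2.imwrite("pics/scene5.png",cv2.resize(p[100:260,170:350,::-1],None,fx=3.5,fy=3.5))
E
```

```text
t 15.85 pos [530.6  57.  148.2] F [ 0.5  0.2 -3. ] grip 12.8
 turn [ -0.03   0.52 -19.84] | dp now-axes mm [-24.2 320.1  -1.2] | dp goal-axes mm [-131.5  292.9   -1.8]
```

View pics/scene5.png

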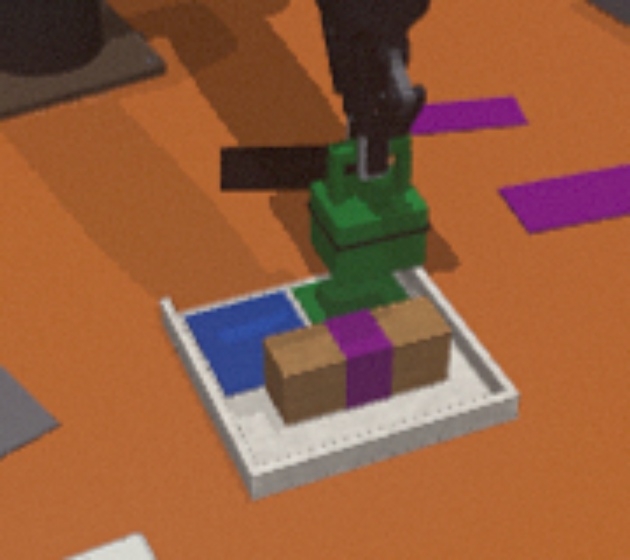

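Call:
step_arm --steps '[{"dp": [0, 0.01, -0.001], "delta_rot": [0, 0.2, 0], "jaw": 0.008}, {"dp": [-0.002, 0.02, -0.001], "delta_rot": [0, 0.1, 0], "jaw": 0.008}, {"dp": [-0.003, 0.025, -0.001], "delta_rot": [0, 0.1, 0], "jaw": 0.008}, {"dp": [-0.003, 0.03, -0.001], "delta_rot": [0, 0.1, 0], "jaw": 0.008}, {"dp": [-0.003, 0.03, -0.001], "delta_rot": [0, 0.1, 0], "jaw": 0.008}, {"dp": [-0.003, 0.03, -0.001], "delta_rot": [0, 0.1, 0], "jaw": 0.008}, {"dp": [-0.003, 0.03, -0.001], "delta_rot": [0, 0.1, 0], "jaw": 0.008}, {"dp": [-0.003, 0.03, -0.001], "delta_rot": [0, 0.1, 0], "jaw": 0.008}, {"dp": [-0.003, 0.025, 0], "delta_rot": [0, 0.1, 0], "jaw": 0.008}, {"dp": [0, 0.02, 0], "delta_rot": [0, 0, 0], "jaw": 0.008}, {"dp": [0, 0.015, 0], "delta_rot": [0, 0, 0], "jaw": 0.008}, {"dp": [0, 0.01, 0], "delta_rot": [0, 0, 0], "jaw": 0.008}, {"dp": [0, 0, 0], "delta_rot": [0, 0, -4], "jaw": 0.008}, {"dp": [0, 0, 0], "delta_rot": [0, 0, -6], "jaw": 0.008}, {"dp": [0, 0, 0], "delta_rot": [0, 0, -6], "jaw": 0.008}, {"dp": [0, 0, 0], "delta_rot": [0, 0, -3], "jaw": 0.008}, {"dp": [0, 0, 0], "delta_rot": [0, 0, 0], "jaw": 0.008}]'

```text
t: 17.6
tool_pos: [0.4458, -0.2243, 0.1404]
eef_rot: [0.996, 0.089, -0.009, -0.004]
force: [-0.5, -0.4, -3.4]
grip_width: 0.0133
```

```bash
python3 - <<'E'
from h import *
go(454.0,-254.7,130,10.36)
E
```

```text
t 17.6 pos [ 445.8 -224.3  140.4] F [-0.5 -0.4 -3.4] grip 13.3
 turn [-0.54  1.   -0.15] | dp now-axes mm [ 2.8 31.5 10.1] | dp goal-axes mm [ 2.6 31.4 10.4]
```

Call:
step_arm --steps '[{"dp": [0.001, 0.009, 0], "delta_rot": [-0.3, 0.5, -0.1], "jaw": 0.008}, {"dp": [0.001, 0.009, 0], "delta_rot": [-0.2, 0.4, 0], "jaw": 0.008}, {"dp": [0.001, 0.007, 0.005], "delta_rot": [0, 0, 0], "jaw": 0.008}, {"dp": [0, 0.003, 0.008], "delta_rot": [0, 0, 0], "jaw": 0.008}, {"dp": [0, 0, 0.01], "delta_rot": [0, 0, 0], "jaw": 0.008}, {"dp": [0, 0, 0.008], "delta_rot": [0, 0, 0], "jaw": 0.008}, {"dp": [0, 0, 0], "delta_rot": [0, 0, 0], "jaw": 0.008}, {"dp": [0, 0, 0], "delta_rot": [0, 0, 0], "jaw": 0.008}]'

```text
t: 18.4
tool_pos: [0.4531, -0.2534, 0.1041]
eef_rot: [0.996, 0.088, -0.002, -0.001]
force: [-0.1, 0.5, -3.6]
grip_width: 0.0132
```

```bash
python3 - <<'E'
from h import *
go(454.0,-254.7,81.1,10.36)
E
```

```text
t 18.4 pos [ 453.1 -253.4  104.1] F [-0.1  0.5 -3.6] grip 13.2
 turn [-0.18  0.19 -0.25] | dp now-axes mm [ 0.8  1.5 23. ] | dp goal-axes mm [ 0.7  1.5 23. ]
```

Call:
step_arm --steps '[{"dp": [0, 0.001, 0.007], "delta_rot": [-0.1, 0.1, -0.2], "jaw": 0.008}, {"dp": [0, 0, 0.007], "delta_rot": [0, 0, 0], "jaw": 0.008}, {"dp": [0, 0, 0.002], "delta_rot": [0, 0, 0], "jaw": 0.008}, {"dp": [0, 0, 0], "delta_rot": [0, 0, 0], "jaw": 0.008}, {"dp": [0, 0, 0], "delta_rot": [0, 0, 0], "jaw": 0.008}]'

```text
t: 18.9
tool_pos: [0.4535, -0.254, 0.0871]
eef_rot: [0.996, 0.09, -0.0, -0.0]
force: [0.5, -0.0, -3.5]
grip_width: 0.0129
```

```bash
python3 - <<'E'
from h import *
go(454.0,-254.7,81.1,10.36)
E
```

```text
t 18.9 pos [ 453.5 -254.    87.1] F [ 0.5 -0.  -3.5] grip 12.9
 turn [-0.04  0.05  0.02] | dp now-axes mm [0.4 0.8 6. ] | dp goal-axes mm [0.4 0.8 6. ]
```

Call:
step_arm --steps '[{"dp": [0, 0, 0.002], "delta_rot": [0, 0, 0], "jaw": 0.008}, {"dp": [0, 0, 0.002], "delta_rot": [0, 0, 0], "jaw": 0.008}, {"dp": [0, 0, 0.001], "delta_rot": [0, 0, 0], "jaw": 0.008}, {"dp": [0, 0, 0.0005], "delta_rot": [0, 0, 0], "jaw": 0.008}]'

```text
t: 19.3
tool_pos: [0.454, -0.2544, 0.082]
eef_rot: [0.996, 0.09, 0.0, 0.0]
force: [0.4, -0.5, -3.6]
grip_width: 0.0131
```

```bash
python3 - <<'E'
from h import *
go(454.0,-254.7,81.1,10.36)
E
```

```text
t 19.3 pos [ 454.  -254.4   82. ] F [ 0.4 -0.5 -3.6] grip 13.1
 turn [ 0.04 -0.01  0.02] | dp now-axes mm [-0.1  0.3  0.9] | dp goal-axes mm [-0.1  0.3  0.9]
```

Call:
step_arm --steps '[{"dp": [0, 0, 0.001], "delta_rot": [0, 0, 0], "jaw": 0.008}, {"dp": [0, 0, 0.001], "delta_rot": [0, 0, 0], "jaw": 0.008}]'

```text
t: 19.5
tool_pos: [0.4546, -0.2546, 0.0809]
eef_rot: [0.996, 0.09, 0.001, 0.0]
force: [-0.3, 2.4, 4.5]
grip_width: 0.0134
```

```bash
python3 - <<'E'
from h import *
go(454.0,-254.7,81.1,10.36)
E
```

```text
t 19.5 pos [ 454.6 -254.6   80.9] F [-0.3  2.4  4.5] grip 13.4
 turn [ 0.05 -0.07  0.  ] | dp now-axes mm [-0.6 -0.  -0.2] | dp goal-axes mm [-0.6 -0.  -0.2]
```

Call:
step_arm --steps '[{"dp": [0, 0, 0], "delta_rot": [0, 0, 0], "jaw": 0.02}, {"dp": [0, 0, 0], "delta_rot": [0, 0, 0], "jaw": 0.04}, {"dp": [0, 0, 0], "delta_rot": [0, 0, 0], "jaw": 0.06}, {"dp": [0, 0, 0], "delta_rot": [0, 0, 0], "jaw": 0.07}, {"dp": [0, 0, 0], "delta_rot": [0, 0, 0], "jaw": 0.07}, {"dp": [0, 0, 0], "delta_rot": [0, 0, 0], "jaw": 0.07}, {"dp": [0, 0, -0.015], "delta_rot": [0, 0, 0], "jaw": 0.07}, {"dp": [0, 0, -0.02], "delta_rot": [0, 0, 0], "jaw": 0.07}, {"dp": [0, 0, -0.02], "delta_rot": [0, 0, 0], "jaw": 0.07}, {"dp": [0, 0, -0.02], "delta_rot": [0, 0, 0], "jaw": 0.065}, {"dp": [0, 0, 0], "delta_rot": [0, 0, 0], "jaw": 0.065}]'

```text
t: 20.6
tool_pos: [0.456, -0.2561, 0.1642]
eef_rot: [0.996, 0.09, 0.003, 0.003]
force: [0.4, -0.4, 0.8]
grip_width: 0.065
```

```bash
cat > meas.py <<'E'
from h import *
import sys
def run(p,d):
    cal=manip.get_calibration('top')
    H=hsv(p);h,s,v=H[...,0],H[...,1],H[...,2]
    X=np.arange(512)[None]+0*h.astype(int);Y=np.arange(384)[:,None]+0*X
    P,u,vv=deproj(cal,d,np.ones_like(d,bool));z=np.zeros_like(d);z[vv,u]=P[:,2]
    B=(h>105)&(h<130)&(s>120)&(v>30);G=(h>45)&(h<85)&(s>100)&(v>25);Pu=(h>135)&(h<165)&(s>120)&(v>60);Br=(h>=8)&(h<22)&(s>60)&(s<190)&(z>.035)&(z<.075)
    for n,c in(('blue',B),('green',G)):
        for nm,lo,hi,zz in(('bar',.1,.12,None),('top',.052,.072,None),('place',-.003,.014,.008)):
            for mm,st,_ in comp(c&(z>lo)&(z<hi)&(X>200)&(X<420),40):
                V,U=np.nonzero(mm);zz2=zz or np.median(z[mm]);Q=cast(cal,np.c_[U,V],zz2);print(n,nm,'pca',*pca(Q),'rect',*rect(Q),'z',np.round(zz2,4))
    for mm,st,_ in comp((Br|(Pu&(z>.035)))&(Y>140)&(Y<260)&(X>100)&(X<320),100):
        V,U=np.nonzero(mm);zz2=np.median(z[mm]);Q=cast(cal,np.c_[U,V],zz2);print('parcel',mm.sum(),'pca',*pca(Q),'rect',*rect(Q),'z',np.round(zz2,4))
    for mm,st,_ in comp(Pu&(z<.015),60):
        V,U=np.nonzero(mm);Q=cast(cal,np.c_[U,V],.003);print('purple',mm.sum(),'rect',*rect(Q))
n=sys.argv[1]
p,d=manip.read_camera('top');np.savez(f'pics/top{n}.npz',p=p,d=d);cv2.imwrite(f'pics/top{n}.png',cv2.resize(p[:,:,::-1],None,fx=1.5,fy=1.5));run(p,d)
E
python3 meas.py 6; python3 -c "
from h import *
go(588.2,14.6,110,-8.8)"
```

```text
blue place pca [509.8 -27. ] [81.7 95.4] -9.07 rect [509.9 -27. ] [95.6 81.5] -7.52 z 0.008
green bar pca [ 450.  -234.3] [13.7 27.4] -72.19 rect [ 449.6 -236. ] [29.4 13.7] -79.66 z 0.1053
green top pca [ 459.1 -238.7] [43.2 72.4] -39.62 rect [ 452.8 -247.4] [64.6 57.8] -79.65 z 0.0588
green place pca [521.8  62.1] [81.2 95.1] -6.68 rect [521.9  62. ] [94.8 81.2] -7.88 z 0.008
parcel 714 pca [587.8  14.4] [ 45.4 129.4] 81.34 rect [587.5  14.8] [126.9  45.7] 81.33 z 0.056
purple 1191 rect [483.  326.8] [153.2  66.9] 77.23
purple 678 rect [314.  305.8] [113.   49.5] 69.3
t 20.65 pos [ 455.3 -255.5  162.6] F [ 0.1  0.3 -0.4] grip 64.9
 turn [ 0.22 -0.23 19.18] | dp now-axes mm [ 179.2 -242.    52.1] | dp goal-axes mm [  90.  -287.2   52.6]
```

View pics/top6.png

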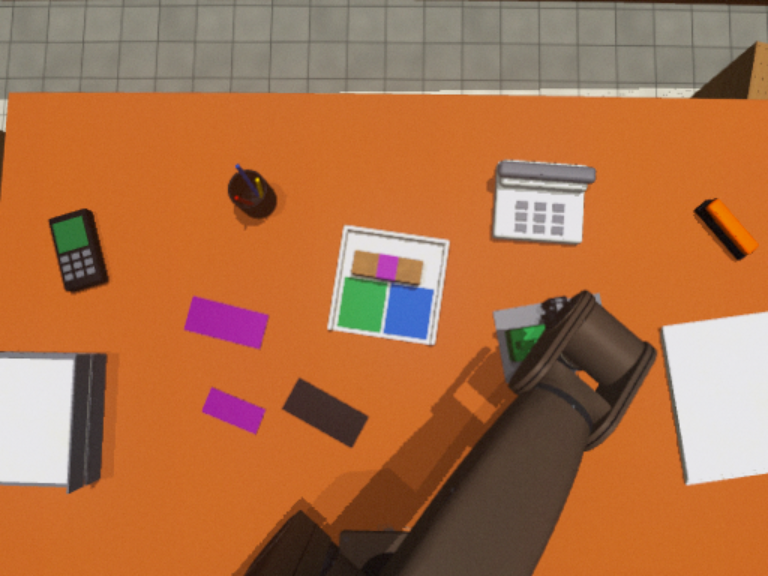

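Call:
step_arm --steps '[{"dp": [0, 0, 0], "delta_rot": [0, 0, 5], "jaw": 0.062}, {"dp": [0, 0, -0.002], "delta_rot": [0, 0, 7], "jaw": 0.062}, {"dp": [0, 0, -0.002], "delta_rot": [0, 0, 5], "jaw": 0.062}, {"dp": [0.003, -0.01, -0.001], "delta_rot": [0, 0, 2], "jaw": 0.062}, {"dp": [0.006, -0.02, -0.001], "delta_rot": [0, 0, 0], "jaw": 0.062}, {"dp": [0.009, -0.03, -0.001], "delta_rot": [0, 0, 0], "jaw": 0.062}, {"dp": [0.011, -0.035, -0.001], "delta_rot": [0, 0, 0], "jaw": 0.062}, {"dp": [0.011, -0.035, -0.001], "delta_rot": [0, 0, 0], "jaw": 0.062}, {"dp": [0.011, -0.035, -0.001], "delta_rot": [0, 0, 0], "jaw": 0.062}, {"dp": [0.011, -0.035, -0.001], "delta_rot": [0, 0, 0], "jaw": 0.062}, {"dp": [0.009, -0.03, 0], "delta_rot": [0, 0, 0], "jaw": 0.062}, {"dp": [0.006, -0.02, 0], "delta_rot": [0, 0, 0], "jaw": 0.062}, {"dp": [0.003, -0.015, 0], "delta_rot": [0, 0, 0], "jaw": 0.062}, {"dp": [0.003, -0.008, 0], "delta_rot": [0, 0, 0], "jaw": 0.062}, {"dp": [0, 0, 0], "delta_rot": [0, 0, 0], "jaw": 0.062}, {"dp": [0, 0, 0], "delta_rot": [0, 0, 0], "jaw": 0.062}]'

```text
t: 22.25
tool_pos: [0.5767, 0.0133, 0.1554]
eef_rot: [0.996, -0.084, -0.012, -0.002]
force: [0.5, 0.3, 0.1]
grip_width: 0.062
```

```bash
python3 - <<'E'
from h import *
go(587.8,14.6,90,-8.7)
E
```

```text
t 22.25 pos [576.7  13.3 155.4] F [0.5 0.3 0.1] grip 62.0
 turn [-0.16  1.36 -0.92] | dp now-axes mm [12.3 -2.9 65.1] | dp goal-axes mm [10.8 -2.9 65.4]
```

Call:
step_arm --steps '[{"dp": [0.004, -0.001, 0.004], "delta_rot": [-0.1, 0.7, -0.4], "jaw": 0.062}, {"dp": [0.004, -0.001, 0.01], "delta_rot": [0, 0.7, -0.4], "jaw": 0.062}, {"dp": [0.002, 0, 0.015], "delta_rot": [0, 0, 0], "jaw": 0.062}, {"dp": [0, 0, 0.015], "delta_rot": [0, 0, 0], "jaw": 0.062}, {"dp": [0, 0, 0.008], "delta_rot": [0, 0, 0], "jaw": 0.062}, {"dp": [0, 0, 0], "delta_rot": [0, 0, 0], "jaw": 0.062}, {"dp": [0, 0, 0], "delta_rot": [0, 0, 0], "jaw": 0.062}]'

```text
t: 22.95
tool_pos: [0.5858, 0.0099, 0.0978]
eef_rot: [0.997, -0.079, -0.0, 0.0]
force: [-0.3, 0.6, -0.0]
grip_width: 0.0624
```

```bash
python3 - <<'E'
from h import *
go(587.8,14.6,20,-8.7)
p,d=manip.read_camera('scene')
cv2.imwrite("pics/scene7.png",cv2.resize(p[100:260,170:350,::-1],None,fx=3.5,fy=3.5))
E
```

```text
t 22.95 pos [585.8   9.9  97.8] F [-0.3  0.6 -0. ] grip 62.4
 turn [ 0.    0.01 -0.36] | dp now-axes mm [ 1.3 -5.  77.8] | dp goal-axes mm [ 1.3 -4.9 77.8]
```

View pics/scene7.png

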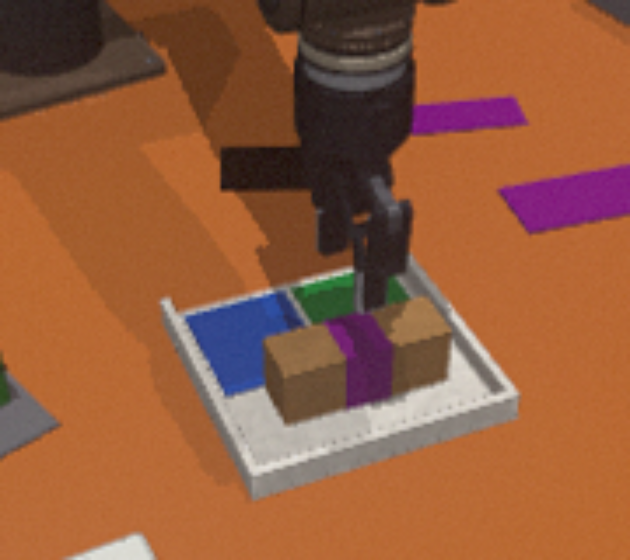

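Call:
step_arm --steps '[{"dp": [0.001, -0.003, 0], "delta_rot": [0, 0, -0.2], "jaw": 0.064}, {"dp": [0, -0.001, 0.004], "delta_rot": [0, 0, -0.1], "jaw": 0.064}, {"dp": [0, 0, 0.006], "delta_rot": [0, 0, 0], "jaw": 0.064}, {"dp": [0, 0, 0], "delta_rot": [0, 0, 0], "jaw": 0.064}, {"dp": [0, 0, 0], "delta_rot": [0, 0, 0], "jaw": 0.064}]'

```text
t: 23.5
tool_pos: [0.589, 0.0142, 0.0892]
eef_rot: [0.997, -0.076, 0.002, 0.0]
force: [0.2, -1.0, -0.2]
grip_width: 0.0641
```

```bash
python3 - <<'E'
from h import *
go(587.8,14.6,20,-8.7)
E
```

```text
t 23.5 pos [589.   14.2  89.2] F [ 0.2 -1.  -0.2] grip 64.1
 turn [ 0.   -0.22  0.  ] | dp now-axes mm [-1.5 -0.2 69.2] | dp goal-axes mm [-1.2 -0.2 69.2]
```

Call:
step_arm --steps '[{"dp": [-0.001, 0, 0.01], "delta_rot": [0, -0.2, 0], "jaw": 0.064}, {"dp": [0, 0, 0.012], "delta_rot": [0, 0, 0], "jaw": 0.064}, {"dp": [0, 0, 0.012], "delta_rot": [0, 0, 0], "jaw": 0.064}, {"dp": [0, 0, 0.012], "delta_rot": [0, 0, 0], "jaw": 0.064}, {"dp": [0, 0, 0.006], "delta_rot": [0, 0, 0], "jaw": 0.064}, {"dp": [0, 0, 0], "delta_rot": [0, 0, 0], "jaw": 0.064}, {"dp": [0, 0, 0], "delta_rot": [0, 0, 0], "jaw": 0.064}]'

```text
t: 24.2
tool_pos: [0.5866, 0.0145, 0.0307]
eef_rot: [0.997, -0.076, -0.002, -0.0]
force: [-0.3, -0.0, 0.4]
grip_width: 0.0639
```

```bash
python3 - <<'E'
from h import *
go(587.8,14.6,20,-8.7)
E
```

```text
t 24.2 pos [586.6  14.5  30.7] F [-0.3 -0.   0.4] grip 63.9
 turn [ 0.    0.19 -0.01] | dp now-axes mm [ 1.2 -0.3 10.7] | dp goal-axes mm [ 1.2 -0.3 10.7]
```

Call:
step_arm --steps '[{"dp": [0.001, 0, 0.005], "delta_rot": [0, 0.1, 0], "jaw": 0.064}, {"dp": [0, 0, 0.003], "delta_rot": [0, 0, 0], "jaw": 0.064}, {"dp": [0, 0, 0], "delta_rot": [0, 0, 0], "jaw": 0.064}, {"dp": [0, 0, 0], "delta_rot": [0, 0, 0], "jaw": 0.05}, {"dp": [0, 0, 0], "delta_rot": [0, 0, 0], "jaw": 0.04}, {"dp": [0, 0, 0], "delta_rot": [0, 0, 0], "jaw": 0.038}, {"dp": [0, 0, 0], "delta_rot": [0, 0, 0], "jaw": 0.038}, {"dp": [0, 0, 0], "delta_rot": [0, 0, 0], "jaw": 0.038}, {"dp": [0, 0, 0], "delta_rot": [0, 0, 0], "jaw": 0.038}]' --squeeze 50

```text
t: 25.1
tool_pos: [0.5896, 0.014, 0.0239]
eef_rot: [0.997, -0.076, 0.002, 0.0]
force: [1.2, -0.5, -1.1]
grip_width: 0.0433
```

```bash
python3 - <<'E'
from h import *
go(483,326.8,95,-13.0)
E
```

```text
t 25.1 pos [589.6  14.   23.9] F [ 1.2 -0.5 -1.1] grip 43.3
 turn [-0.   -0.2   4.32] | dp now-axes mm [-152.3 -293.1  -71.6] | dp goal-axes mm [-174.2 -280.8  -71.1]
```

Call:
step_arm --steps '[{"dp": [0, 0, -0.008], "delta_rot": [0, -0.1, 0], "jaw": 0.038}, {"dp": [0, 0, -0.015], "delta_rot": [0, 0, 0], "jaw": 0.038}, {"dp": [0, 0, -0.016], "delta_rot": [0, 0, 0], "jaw": 0.038}, {"dp": [0, 0, -0.016], "delta_rot": [0, 0, 0], "jaw": 0.038}, {"dp": [0, 0, -0.01], "delta_rot": [0, 0, 0], "jaw": 0.038}, {"dp": [0, 0, -0.004], "delta_rot": [0, 0, 0], "jaw": 0.038}, {"dp": [0, 0, 0], "delta_rot": [0, 0, 0], "jaw": 0.038}]'

```text
t: 25.8
tool_pos: [0.5854, 0.0148, 0.096]
eef_rot: [0.997, -0.076, -0.004, -0.0]
force: [0.4, -0.6, -3.8]
grip_width: 0.0436
```

```bash
python3 - <<'E'
from h import *
go(483,326.8,95,-13.0)
p,d=manip.read_camera('scene')
cv2.imwrite("pics/scene8.png",cv2.resize(p[100:260,170:350,::-1],None,fx=3.5,fy=3.5))
E
```

```text
t 25.8 pos [585.4  14.8  96. ] F [ 0.4 -0.6 -3.8] grip 43.6
 turn [0.01 0.49 4.26] | dp now-axes mm [-148.6 -292.8    2.3] | dp goal-axes mm [-170. -281.    1.]
```

View pics/scene8.png

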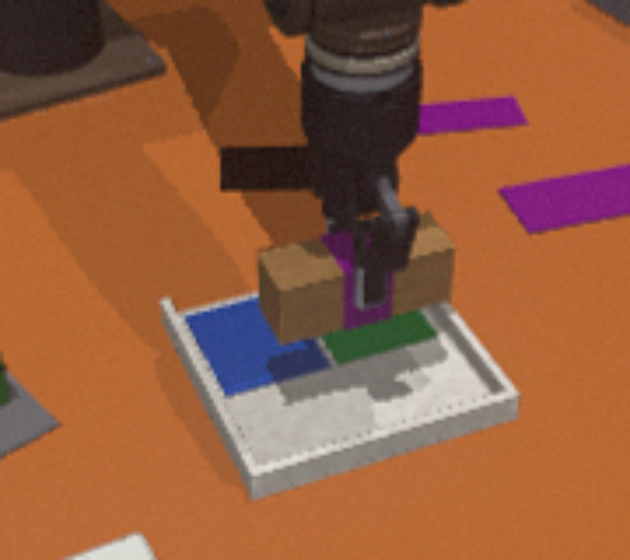

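Call:
step_arm --steps '[{"dp": [0, 0, -0.001], "delta_rot": [0, 0.2, 2], "jaw": 0.038}, {"dp": [-0.006, -0.01, -0.001], "delta_rot": [0, 0.1, 2], "jaw": 0.038}, {"dp": [-0.012, -0.02, -0.001], "delta_rot": [0, 0.1, 0], "jaw": 0.038}, {"dp": [-0.016, -0.026, -0.001], "delta_rot": [0, 0, 0], "jaw": 0.038}, {"dp": [-0.018, -0.03, -0.001], "delta_rot": [0, 0, 0], "jaw": 0.038}, {"dp": [-0.018, -0.03, -0.001], "delta_rot": [0, 0, 0], "jaw": 0.038}, {"dp": [-0.018, -0.03, -0.001], "delta_rot": [0, 0, 0], "jaw": 0.038}, {"dp": [-0.018, -0.03, -0.001], "delta_rot": [0, 0, 0], "jaw": 0.038}, {"dp": [-0.018, -0.028, -0.001], "delta_rot": [0, 0, 0], "jaw": 0.038}, {"dp": [-0.014, -0.022, 0], "delta_rot": [0, 0, 0], "jaw": 0.038}, {"dp": [-0.01, -0.016, 0], "delta_rot": [0, 0, 0], "jaw": 0.038}, {"dp": [-0.006, -0.01, 0], "delta_rot": [0, 0, 0], "jaw": 0.038}, {"dp": [0, 0, 0], "delta_rot": [0, 0, 0], "jaw": 0.038}, {"dp": [0, 0, 0], "delta_rot": [0, 0, 0], "jaw": 0.038}]'

```text
t: 27.25
tool_pos: [0.4796, 0.3024, 0.0926]
eef_rot: [0.993, -0.114, -0.012, 0.004]
force: [-0.0, -0.1, -3.8]
grip_width: 0.0429
```

```bash
python3 - <<'E'
from h import *
go(483,326.8,55,-13.0)
E
```

```text
t 27.25 pos [479.6 302.4  92.6] F [-0.  -0.1 -3.8] grip 42.9
 turn [ 0.59  1.37 -0.13] | dp now-axes mm [ -1.3 -24.9  37.4] | dp goal-axes mm [ -2.2 -24.6  37.6]
```

Call:
step_arm --steps '[{"dp": [-0.001, -0.008, 0], "delta_rot": [0.3, 0.7, 0], "jaw": 0.038}, {"dp": [-0.001, -0.008, 0.002], "delta_rot": [0.3, 0.6, 0], "jaw": 0.038}, {"dp": [0, -0.005, 0.008], "delta_rot": [0, 0, 0], "jaw": 0.038}, {"dp": [0, 0, 0.01], "delta_rot": [0, 0, 0], "jaw": 0.038}, {"dp": [0, 0, 0.006], "delta_rot": [0, 0, 0], "jaw": 0.038}, {"dp": [0, 0, 0], "delta_rot": [0, 0, 0], "jaw": 0.038}, {"dp": [0, 0, 0], "delta_rot": [0, 0, 0], "jaw": 0.038}]'

```text
t: 27.95
tool_pos: [0.4836, 0.3218, 0.0627]
eef_rot: [0.993, -0.116, -0.001, 0.001]
force: [-0.5, 0.8, -3.7]
grip_width: 0.0431
```

```bash
python3 meas.py 9; python3 - <<'E'
from h import *
go(483,326.8,20.9,-13.0)
E
```

```text
blue bar pca [ 474.  -355.8] [13.2 56.4] -79.29 rect [ 474.4 -356. ] [57.6 13.8] -79.71 z 0.1047
blue top pca [ 472.7 -354.2] [64.4 72.2] -81.22 rect [ 473.  -355.8] [70.7 57. ] -79.73 z 0.0591
blue place pca [509.9 -27. ] [81.7 95.7] -8.47 rect [509.9 -26.9] [95.7 81.5] -7.66 z 0.008
green bar pca [ 452.3 -251. ] [13.6 57.5] -78.87 rect [ 452.3 -251. ] [57.3 13.7] -79.68 z 0.1046
green top pca [ 454.3 -249.2] [64.5 72.3] -71.49 rect [ 453.5 -250.3] [71.1 57.5] -78.89 z 0.059
green place pca [522.   62.2] [81.1 95.3] -6.89 rect [522.   62.2] [95.5 81. ] -7.48 z 0.008
purple 246 rect [474.9 292.7] [82.5 66.1] 77.23
purple 587 rect [314.1 305.6] [112.7  49.3] 69.3
t 28.0 pos [483.5 321.7  62.7] F [ 0.3 -0.5 -3.8] grip 43.4
 turn [ 0.07  0.06 -0.38] | dp now-axes mm [-1.6 -4.8 41.8] | dp goal-axes mm [-1.7 -4.8 41.8]
```

View pics/top9.png

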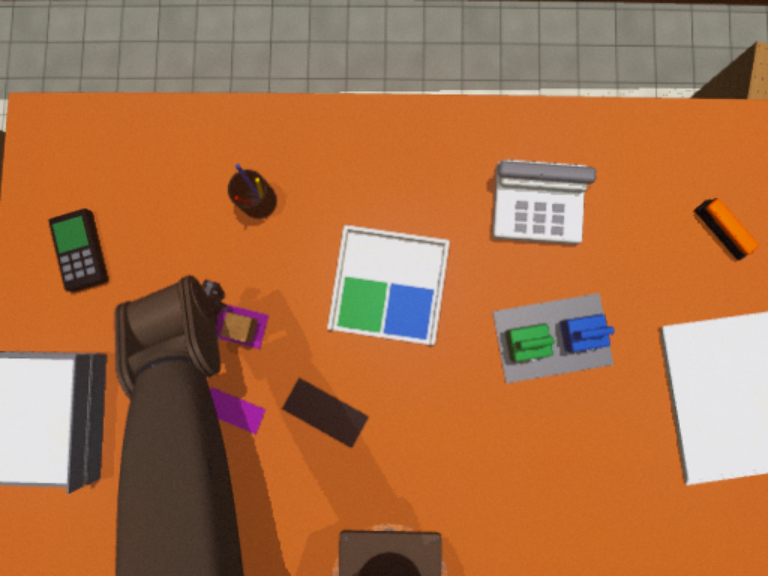

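Call:
step_arm --steps '[{"dp": [-0.001, -0.003, 0.005], "delta_rot": [0, 0, -0.3], "jaw": 0.038}, {"dp": [0, -0.001, 0.01], "delta_rot": [0, 0, 0], "jaw": 0.038}, {"dp": [0, 0, 0.01], "delta_rot": [0, 0, 0], "jaw": 0.038}, {"dp": [0, 0, 0.004], "delta_rot": [0, 0, 0], "jaw": 0.038}, {"dp": [0, 0, 0], "delta_rot": [0, 0, 0], "jaw": 0.038}, {"dp": [0, 0, 0], "delta_rot": [0, 0, 0], "jaw": 0.038}]'

```text
t: 28.6
tool_pos: [0.4836, 0.3261, 0.0313]
eef_rot: [0.994, -0.114, -0.0, 0.0]
force: [0.4, 0.1, -3.7]
grip_width: 0.0435
```

```bash
python3 - <<'E'
from h import *
go(483,326.8,20.9,-13.0)
p,d=manip.read_camera('scene'); np.savez('pics/scene10.npz',p=p,d=d)
cv2.imwrite("pics/scene10.png",cv2.resize(p[110:210,280:400,::-1],None,fx=5,fy=5,interpolation=cv2.INTER_CUBIC))
E
```

```text
t 28.6 pos [483.6 326.1  31.3] F [ 0.4  0.1 -3.7] grip 43.5
 turn [ 0.06  0.05 -0.06] | dp now-axes mm [-0.8 -0.5 10.4] | dp goal-axes mm [-0.8 -0.5 10.4]
```

View pics/scene10.png

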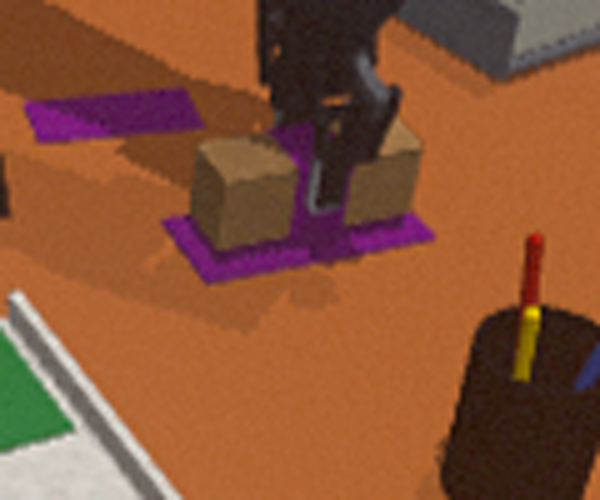

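Call:
step_arm --steps '[{"dp": [0, 0, 0.004], "delta_rot": [0, 0, 0], "jaw": 0.038}, {"dp": [0, 0, 0.002], "delta_rot": [0, 0, 0], "jaw": 0.038}, {"dp": [0, 0, 0.001], "delta_rot": [0, 0, 0], "jaw": 0.038}, {"dp": [0, 0, 0.001], "delta_rot": [0, 0, 0], "jaw": 0.038}]'

```text
t: 29.05
tool_pos: [0.4845, 0.3264, 0.0239]
eef_rot: [0.994, -0.114, 0.001, -0.0]
force: [-0.3, -0.8, -4.4]
grip_width: 0.0435
```

```bash
python3 - <<'E'
from h import *
go(483,326.8,20.9,-13.0)
E
```

```text
t 29.05 pos [484.5 326.4  23.9] F [-0.3 -0.8 -4.4] grip 43.5
 turn [-0.02 -0.07 -0.07] | dp now-axes mm [-1.5 -0.   3. ] | dp goal-axes mm [-1.5 -0.   3. ]
```

Call:
step_arm --steps '[{"dp": [-0.001, 0, 0.001], "delta_rot": [0, 0, 0], "jaw": 0.038}, {"dp": [0, 0, 0.001], "delta_rot": [0, 0, 0], "jaw": 0.038}, {"dp": [0, 0, 0.001], "delta_rot": [0, 0, 0], "jaw": 0.038}]'

```text
t: 29.35
tool_pos: [0.4836, 0.3268, 0.0209]
eef_rot: [0.994, -0.114, 0.001, -0.0]
force: [0.4, 0.2, -0.7]
grip_width: 0.0431
```

```bash
python3 - <<'E'
from h import *
go(483,326.8,20.9,-13.0)
E
```

```text
t 29.35 pos [483.6 326.8  20.9] F [ 0.4  0.2 -0.7] grip 43.1
 turn [-0.04 -0.09 -0.07] | dp now-axes mm [-0.6  0.1 -0. ] | dp goal-axes mm [-0.6  0.1 -0. ]
```

Call:
step_arm --steps '[{"dp": [0, 0, 0.0005], "delta_rot": [0, 0, 0], "jaw": 0.038}, {"dp": [0, 0, 0], "delta_rot": [0, 0, 0], "jaw": 0.05}, {"dp": [0, 0, 0], "delta_rot": [0, 0, 0], "jaw": 0.06}, {"dp": [0, 0, 0], "delta_rot": [0, 0, 0], "jaw": 0.065}, {"dp": [0, 0, 0], "delta_rot": [0, 0, 0], "jaw": 0.065}, {"dp": [0, 0, -0.01], "delta_rot": [0, 0, 0], "jaw": 0.065}, {"dp": [0, 0, -0.02], "delta_rot": [0, 0, 0], "jaw": 0.065}, {"dp": [0, 0, -0.025], "delta_rot": [0, 0, 0], "jaw": 0.065}, {"dp": [0, 0, -0.025], "delta_rot": [0, 0, 0], "jaw": 0.065}, {"dp": [0, 0, -0.025], "delta_rot": [0, 0, 0], "jaw": 0.065}, {"dp": [0, 0, -0.01], "delta_rot": [0, 0, 0], "jaw": 0.065}, {"dp": [0, 0.02, 0], "delta_rot": [0, 0, 0], "jaw": 0.065}, {"dp": [0, 0.03, 0], "delta_rot": [0, 0, 0], "jaw": 0.065}, {"dp": [0, 0.04, 0], "delta_rot": [0, 0, 0], "jaw": 0.065}, {"dp": [0, 0.04, 0], "delta_rot": [0, 0, 0], "jaw": 0.065}, {"dp": [0, 0.04, 0], "delta_rot": [0, 0, 0], "jaw": 0.065}, {"dp": [0, 0.04, 0], "delta_rot": [0, 0, 0], "jaw": 0.065}, {"dp": [0, 0.02, 0], "delta_rot": [0, 0, 0], "jaw": 0.065}, {"dp": [0, 0, 0], "delta_rot": [0, 0, 0], "jaw": 0.065}]'

```text
t: 31.25
tool_pos: [0.4322, 0.0976, 0.1461]
eef_rot: [0.994, -0.112, 0.007, -0.003]
force: [0.6, 0.1, -0.1]
grip_width: 0.0651
```

```bash
python3 meas.py 11; python3 - <<'E'
from h import *
go(453,-252,160,10.3)
p,d=manip.read_camera('scene'); np.savez('pics/scene11.npz',p=p,d=d)
q=np.load('pics/top11.npz')['p']
a=cv2.resize(p[120:190,300:380,::-1],(400,350),interpolation=cv2.INTER_CUBIC); b=cv2.resize(q[180:250,110:190,::-1],(400,350),interpolation=cv2.INTER_CUBIC)
cv2.imwrite("pics/pair11.png",np.hstack([a,b]))
E
```

```text
blue bar pca [ 473.9 -355.6] [13.  56.6] -79.34 rect [ 474.2 -355.8] [57.6 13.3] -79.71 z 0.1053
blue top pca [ 472.9 -354.1] [64.1 72.7] -81.17 rect [ 472.9 -355.4] [71.5 57. ] -79.73 z 0.0591
blue place pca [510. -27.] [81.6 95.6] -9.32 rect [509.9 -27. ] [95.8 81.2] -7.74 z 0.008
green bar pca [ 452.3 -250.6] [14.  57.9] -79.1 rect [ 452.2 -250.8] [57.8 13.7] -79.68 z 0.1045
green top pca [ 454.  -249.3] [64.4 72.5] -75.26 rect [ 453.5 -250.6] [70.8 57.2] -78.59 z 0.059
green place pca [523.5  60. ] [77.  95.1] 8.49 rect [520.9  62.2] [97.5 81.3] -7.66 z 0.008
parcel 721 pca [481.1 324.6] [ 43.4 134.1] 77.54 rect [480.3 324.6] [134.4  45.1] 77.23 z 0.053
purple 397 rect [483.1 326.5] [153.1  66.2] 76.59
purple 613 rect [314.9 308. ] [108.2  49.5] 69.3
t 31.3 pos [432.5  98.4 146.2] F [ 0.8  0.2 -0.9] grip 64.8
 turn [ -0.34  -0.82 -23.12] | dp now-axes mm [ 98.  337.  -15.5] | dp goal-axes mm [-42.5 348.4 -13.8]
```

View pics/pair11.png

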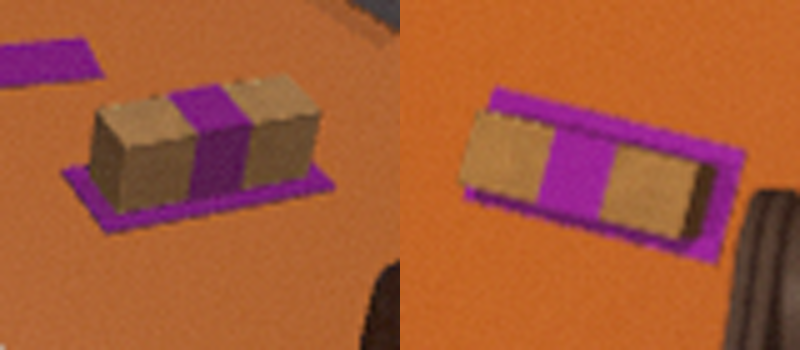

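```bash
cat > rel.py <<'E'
from h import *
def parcel_rel(name,f):
    p,d=f['p'],f['d'];cal=manip.get_calibration(name)
    H=hsv(p);h,s,v=H[...,0],H[...,1],H[...,2]
    P,u,vv=deproj(cal,d,np.ones_like(d,bool));W=np.zeros(d.shape+(3,));W[vv,u]=P;z=W[...,2]
    near=(abs(W[...,0]-.483)<.13)&(abs(W[...,1]-.327)<.12)
    Pu=(h>135)&(h<165)&(s>100)&(v>40)
    for nm,m,zz in(('top',near&(z>.0505)&(z<.058),.053),('mat',near&Pu&(z<.012),.003)):
        L=comp(m,60); mm=max(L,key=lambda c:c[1][4])[0] if nm=='top' else m&near&(W[...,0]>.42)
        V,U=np.nonzero(mm);Q=cast(cal,np.c_[U,V],zz);print(name,nm,mm.sum(),'pca',*pca(Q),'rect',*rect(Q),'meanz',z[mm].mean().round(4))
if __name__=='__main__':
    import sys
    n=sys.argv[1]
    for c in('top','scene'): parcel_rel(c,np.load(f'pics/{c}{n}.npz'))
E
python3 rel.py 11
```

```text
top top 647 pca [480.7 326.2] [ 45.3 130.6] 77.28 rect [480.6 326.3] [130.9  45. ] 77.66 meanz 0.0534
top mat 390 pca [486.7 311. ] [ 85.5 168. ] 70.9 rect [483.1 326.5] [153.1  66.2] 76.59 meanz 0.003
scene top 348 pca [485.  322.1] [ 46.5 129.3] 76.79 rect [484.6 323. ] [130.   48.6] 76.49 meanz 0.0526
scene mat 224 pca [498.2 305.6] [ 50.  168.7] 66.2 rect [501.  314.6] [162.   63.3] 59.48 meanz 0.0028
```

```bash
python3 - <<'E'
from h import *
cal=manip.get_calibration('scene')
A=np.array([[66,172],[108,232],[334,187],[122,212],[313,178],[95,181]],float)
px=(A+.5)/5-.5+[300,120]
Q=cast(cal,px,.003)[:,:2]*1000
a=np.radians(-13.0);ux=np.array([np.cos(a),np.sin(a)]);uy=np.array([-ux[1],ux[0]])
print(np.round(np.c_[Q@ux,Q@uy],1))
p=np.load('pics/scene11.npz')['p'];cv2.imwrite('pics/z11.png',cv2.resize(p[130:172,308:372,::-1],None,fx=12,fy=12,interpolation=cv2.INTER_CUBIC))
E
```

```text
[[368.  349.8]
 [433.6 348.7]
 [432.6 500.7]
 [417.4 365.2]
 [420.1 493.1]
 [382.4 363. ]]
```

View pics/z11.png

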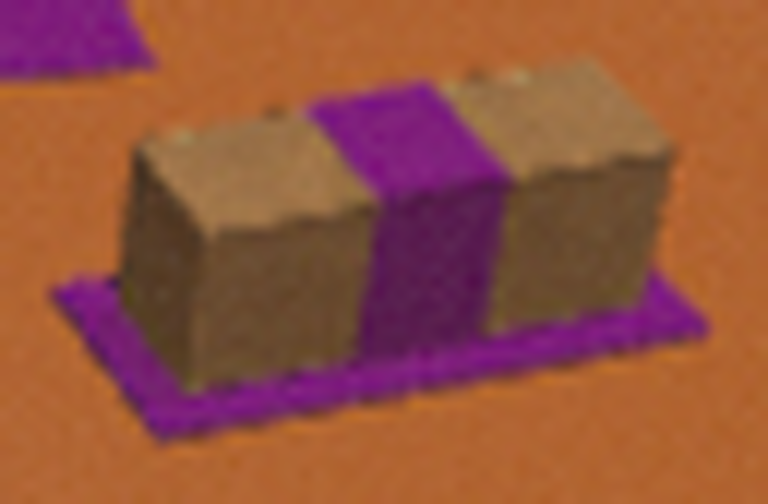

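```bash
python3 - <<'E'
from h import *
cal=manip.get_calibration('scene')
A=np.array([[52,292],[160,440],[710,330],[190,390],[640,308],[118,292]],float)
px=(A+.5)/12-.5+[308,130]
a=np.radians(-13.0);ux=np.array([np.cos(a),np.sin(a)]);uy=np.array([-ux[1],ux[0]])
Q=cast(cal,px,.003)[:,:2]*1000;print(np.round(np.c_[Q@ux,Q@uy],1))
# colour-only top-face in top cam
cal=manip.get_calibration('top');p=np.load('pics/top11.npz')['p'];
H=hsv(p)
cv2.imwrite('pics/zt11.png',cv2.resize(p[192:238,118:184,::-1],None,fx=12,fy=12,interpolation=cv2.INTER_CUBIC))
E
```

```text
[[366.5 347.3]
 [434.3 347.3]
 [433.1 501.5]
 [417.1 363.3]
 [418.9 489.2]
 [371.7 363.7]]
```

View pics/zt11.png

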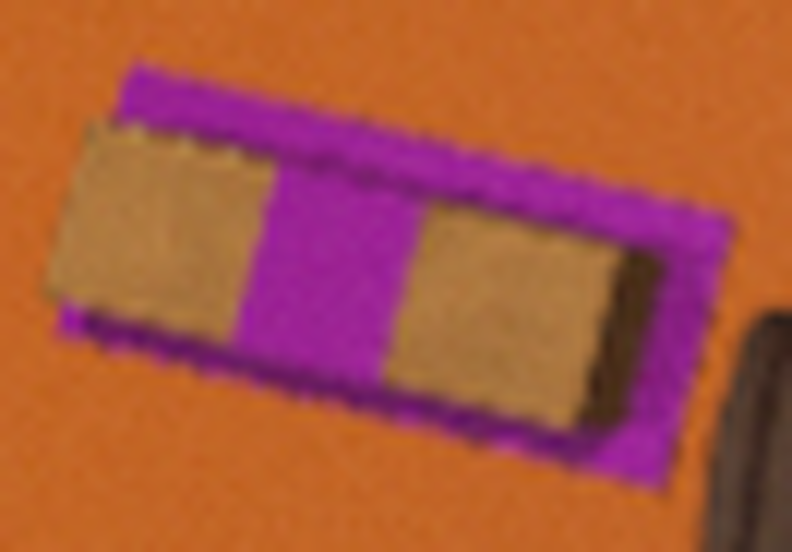

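The parcel is square on the mat, but about 3 mm towards −x in both views. There's plenty of time, so I'll re-centre it with a gentle regrasp while the cases are still on the grey mat.

```bash
python3 - <<'E'
from h import *
go(486.5,326.1,110,-13)
E
```

```text
t 31.35 pos [432.8  99.2 146.3] F [ 0.9 -0.1 -0.4] grip 65.2
 turn [-0.51 -0.75  0.25] | dp now-axes mm [   1.8 -232.8   38.4] | dp goal-axes mm [   1.3 -233.1   36.3]
```

Call:
step_arm --steps '[{"dp": [0, -0.015, 0], "delta_rot": [0, 0, 0], "jaw": 0.065}, {"dp": [0, -0.03, 0], "delta_rot": [0, 0, 0], "jaw": 0.065}, {"dp": [0, -0.035, 0], "delta_rot": [0, 0, 0], "jaw": 0.065}, {"dp": [0, -0.035, 0], "delta_rot": [0, 0, 0], "jaw": 0.065}, {"dp": [0, -0.035, 0], "delta_rot": [0, 0, 0], "jaw": 0.065}, {"dp": [0, -0.03, 0], "delta_rot": [0, 0, 0], "jaw": 0.065}, {"dp": [0, -0.02, 0], "delta_rot": [0, 0, 0], "jaw": 0.065}, {"dp": [0, -0.01, 0], "delta_rot": [0, 0, 0], "jaw": 0.065}, {"dp": [0, 0, 0], "delta_rot": [0, 0, 0], "jaw": 0.065}, {"dp": [0, 0, 0], "delta_rot": [0, 0, 0], "jaw": 0.065}]'

```text
t: 32.35
tool_pos: [0.4791, 0.3242, 0.147]
eef_rot: [0.994, -0.105, 0.007, -0.005]
force: [-0.4, -0.3, 0.6]
grip_width: 0.0648
```

```bash
python3 - <<'E'
from h import *
go(486.5,326.1,90,-13)
E
```

```text
t 32.35 pos [479.1 324.2 147. ] F [-0.4 -0.3  0.6] grip 64.8
 turn [-0.63 -0.71  0.96] | dp now-axes mm [ 6.1 -2.8 57.1] | dp goal-axes mm [ 6.8 -3.5 57. ]
```

Call:
step_arm --steps '[{"dp": [0.003, -0.001, 0.005], "delta_rot": [-0.3, -0.4, 0.5], "jaw": 0.065}, {"dp": [0.003, -0.001, 0.012], "delta_rot": [-0.3, -0.3, 0.4], "jaw": 0.065}, {"dp": [0, 0, 0.014], "delta_rot": [0, 0, 0], "jaw": 0.065}, {"dp": [0, 0, 0.012], "delta_rot": [0, 0, 0], "jaw": 0.065}, {"dp": [0, 0, 0.006], "delta_rot": [0, 0, 0], "jaw": 0.065}, {"dp": [0, 0, 0], "delta_rot": [0, 0, 0], "jaw": 0.065}, {"dp": [0, 0, 0], "delta_rot": [0, 0, 0], "jaw": 0.065}]'

```text
t: 33.05
tool_pos: [0.4848, 0.3209, 0.0914]
eef_rot: [0.993, -0.116, -0.002, 0.002]
force: [-0.2, -0.1, -0.7]
grip_width: 0.0651
```

```bash
python3 - <<'E'
from h import *
go(486.5,326.1,21,-13)
E
```

```text
t 33.05 pos [484.8 320.9  91.4] F [-0.2 -0.1 -0.7] grip 65.1
 turn [ 0.22  0.26 -0.29] | dp now-axes mm [ 0.7 -5.7 70.4] | dp goal-axes mm [ 0.5 -5.5 70.4]
```

Call:
step_arm --steps '[{"dp": [0, -0.003, 0.005], "delta_rot": [0.1, 0.1, -0.2], "jaw": 0.065}, {"dp": [0, -0.001, 0.01], "delta_rot": [0.1, 0.1, -0.1], "jaw": 0.065}, {"dp": [0, 0, 0.012], "delta_rot": [0, 0, 0], "jaw": 0.065}, {"dp": [0, 0, 0.012], "delta_rot": [0, 0, 0], "jaw": 0.065}, {"dp": [0, 0, 0.01], "delta_rot": [0, 0, 0], "jaw": 0.065}, {"dp": [0, 0, 0.004], "delta_rot": [0, 0, 0], "jaw": 0.065}, {"dp": [0, 0, 0], "delta_rot": [0, 0, 0], "jaw": 0.065}, {"dp": [0, 0, 0], "delta_rot": [0, 0, 0], "jaw": 0.065}]'

```text
t: 33.85
tool_pos: [0.4858, 0.3254, 0.0339]
eef_rot: [0.994, -0.113, -0.0, -0.0]
force: [-0.1, 0.4, 0.7]
grip_width: 0.065
```

```bash
python3 - <<'E'
from h import *
go(486.5,326.1,21,-13)
E
```

```text
t 33.85 pos [485.8 325.4  33.9] F [-0.1  0.4  0.7] grip 65.0
 turn [-0.01  0.02  0.07] | dp now-axes mm [ 0.5 -0.8 12.9] | dp goal-axes mm [ 0.5 -0.8 12.9]
```

Call:
step_arm --steps '[{"dp": [0, 0, 0.004], "delta_rot": [0, 0, 0], "jaw": 0.065}, {"dp": [0, 0, 0.003], "delta_rot": [0, 0, 0], "jaw": 0.06}, {"dp": [0, 0, 0], "delta_rot": [0, 0, 0], "jaw": 0.055}, {"dp": [0, 0, 0], "delta_rot": [0, 0, 0], "jaw": 0.05}, {"dp": [0, 0, 0], "delta_rot": [0, 0, 0], "jaw": 0.047}, {"dp": [0, 0, 0], "delta_rot": [0, 0, 0], "jaw": 0.044}, {"dp": [0, 0, 0], "delta_rot": [0, 0, 0], "jaw": 0.041}, {"dp": [0, 0, 0], "delta_rot": [0, 0, 0], "jaw": 0.041}, {"dp": [0, 0, 0], "delta_rot": [0, 0, 0], "jaw": 0.041}]' --squeeze 20

```text
t: 34.75
tool_pos: [0.486, 0.3261, 0.0279]
eef_rot: [0.994, -0.113, 0.0, -0.001]
force: [-0.5, -0.2, 0.8]
grip_width: 0.0439
```

```bash
python3 - <<'E'
from h import *
go(486.5,326.1,21,-13)
E
```

```text
t 34.75 pos [486.  326.1  27.9] F [-0.5 -0.2  0.8] grip 43.9
 turn [-0.09 -0.    0.06] | dp now-axes mm [ 0.5 -0.1  6.9] | dp goal-axes mm [ 0.5 -0.1  6.9]
```

Now open, rise and go towards the green case, checking on the way.

Call:
step_arm --steps '[{"dp": [0, 0, 0], "delta_rot": [0, 0, 0], "jaw": 0.05}, {"dp": [0, 0, 0], "delta_rot": [0, 0, 0], "jaw": 0.06}, {"dp": [0, 0, 0], "delta_rot": [0, 0, 0], "jaw": 0.065}, {"dp": [0, 0, 0], "delta_rot": [0, 0, 0], "jaw": 0.065}, {"dp": [0, 0, -0.01], "delta_rot": [0, 0, 0], "jaw": 0.065}, {"dp": [0, 0, -0.02], "delta_rot": [0, 0, 0], "jaw": 0.065}, {"dp": [0, 0, -0.03], "delta_rot": [0, 0, 0], "jaw": 0.065}, {"dp": [0, 0, -0.03], "delta_rot": [0, 0, 0], "jaw": 0.065}, {"dp": [0, 0, -0.03], "delta_rot": [0, 0, 0], "jaw": 0.065}, {"dp": [0, 0, -0.01], "delta_rot": [0, 0, 0], "jaw": 0.075}, {"dp": [0, 0.02, 0], "delta_rot": [0, 0, 0], "jaw": 0.08}, {"dp": [0, 0.03, 0], "delta_rot": [0, 0, 0], "jaw": 0.08}, {"dp": [0, 0.04, 0], "delta_rot": [0, 0, 0], "jaw": 0.08}, {"dp": [0, 0.04, 0], "delta_rot": [0, 0, 0], "jaw": 0.08}, {"dp": [0, 0.04, 0], "delta_rot": [0, 0, 0], "jaw": 0.08}, {"dp": [0, 0.04, 0], "delta_rot": [0, 0, 0], "jaw": 0.08}, {"dp": [0, 0.04, 0], "delta_rot": [0, 0, 0], "jaw": 0.08}, {"dp": [0, 0.03, 0], "delta_rot": [0, 0, 0], "jaw": 0.08}, {"dp": [0, 0.01, 0], "delta_rot": [0, 0, 0], "jaw": 0.08}]'

```text
t: 36.65
tool_pos: [0.4186, 0.0353, 0.1634]
eef_rot: [0.994, -0.11, 0.003, -0.002]
force: [0.2, -0.2, 0.7]
grip_width: 0.08
```

```bash
python3 - <<'E'
from h import *
go(453,-254,160,10.3)
for n in('top','scene'):
    p,d=manip.read_camera(n); np.savez(f'pics/{n}12.npz',p=p,d=d)
    cv2.imwrite(f'pics/{n}12.png',cv2.resize((p[130:172,308:372] if n=='scene' else p[192:238,118:184])[:,:,::-1],None,fx=12,fy=12,interpolation=cv2.INTER_CUBIC))
E
python3 rel.py 12
```

```text
t 36.65 pos [418.6  35.3 163.4] F [ 0.2 -0.2  0.7] grip 80.0
 turn [ -0.15  -0.34 -22.91] | dp now-axes mm [ 96.7 274.8   2.9] | dp goal-axes mm [-17.9 290.8   3.4]
top top 656 pca [482.8 326.5] [ 44.2 128.9] 76.87 rect [482.9 325.7] [131.1  44.4] 77.23 meanz 0.0535
top mat 403 pca [481.2 312.9] [ 91.7 167.2] 75.79 rect [483.  326.5] [152.9  66.5] 76.82 meanz 0.003
scene top 343 pca [487.5 323.2] [ 46.3 130.6] 76.6 rect [486.9 322.7] [129.8  48.3] 76.46 meanz 0.0525
scene mat 208 pca [497.8 304.1] [ 50.9 168.4] 65.22 rect [502.8 312.7] [162.3  63.2] 57.27 meanz 0.0031
```

View pics/scene12.png

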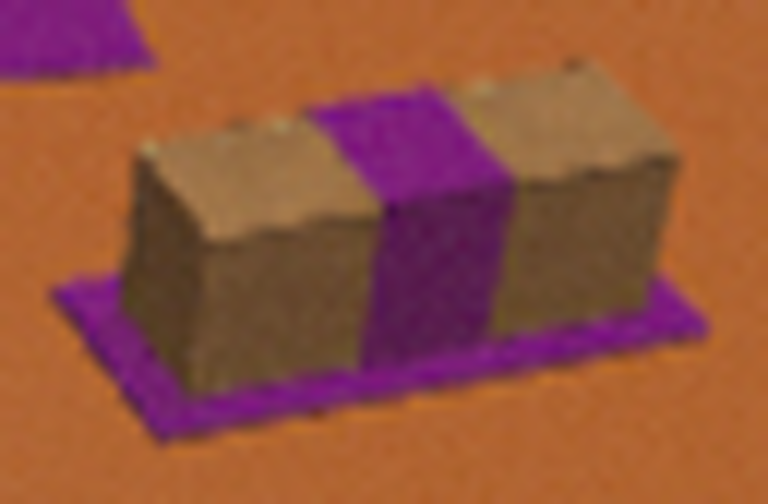

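The parcel is now within about 1 mm of the mat's centre and square in the top view. Next is the green case.

Call:
step_arm --steps '[{"dp": [0.003, 0, 0], "delta_rot": [0, 0, -5], "jaw": 0.0854}, {"dp": [0.003, 0.005, -0.002], "delta_rot": [0, 0, -7], "jaw": 0.0854}, {"dp": [0.003, 0.005, -0.002], "delta_rot": [0, 0, -7], "jaw": 0.0854}, {"dp": [0, 0.01, -0.001], "delta_rot": [0, 0, -4], "jaw": 0.0854}, {"dp": [-0.002, 0.02, -0.001], "delta_rot": [0, 0, 0], "jaw": 0.0854}, {"dp": [-0.002, 0.03, -0.001], "delta_rot": [0, 0, 0], "jaw": 0.0854}, {"dp": [-0.003, 0.035, -0.001], "delta_rot": [0, 0, 0], "jaw": 0.0854}, {"dp": [-0.003, 0.035, -0.001], "delta_rot": [0, 0, 0], "jaw": 0.0854}, {"dp": [-0.003, 0.035, -0.001], "delta_rot": [0, 0, 0], "jaw": 0.0854}, {"dp": [-0.003, 0.035, 0], "delta_rot": [0, 0, 0], "jaw": 0.0854}, {"dp": [-0.003, 0.025, 0], "delta_rot": [0, 0, 0], "jaw": 0.0854}, {"dp": [-0.002, 0.015, 0], "delta_rot": [0, 0, 0], "jaw": 0.0854}, {"dp": [0, 0.008, 0], "delta_rot": [0, 0, 0], "jaw": 0.0854}, {"dp": [0, 0, 0], "delta_rot": [0, 0, 0], "jaw": 0.0854}, {"dp": [0, 0, 0], "delta_rot": [0, 0, 0], "jaw": 0.0854}]'

```text
t: 38.25
tool_pos: [0.4679, -0.212, 0.1689]
eef_rot: [0.994, 0.111, 0.004, -0.007]
force: [0.7, 1.0, -0.3]
grip_width: 0.0851
```

```bash
python3 - <<'E'
from h import *
go(454.6,-254.6,122,10.36)
E
```

```text
t 38.25 pos [ 467.9 -212.   168.9] F [ 0.7  1.  -0.3] grip 85.1
 turn [-0.77 -0.53  2.39] | dp now-axes mm [-22.8  39.2  46.2] | dp goal-axes mm [-20.7  39.5  46.9]
```

Call:
step_arm --steps '[{"dp": [-0.007, 0.013, 0], "delta_rot": [-0.4, -0.3, 1.2], "jaw": 0.0854}, {"dp": [-0.007, 0.013, 0], "delta_rot": [-0.3, -0.2, 1], "jaw": 0.0854}, {"dp": [-0.005, 0.01, 0.004], "delta_rot": [0, 0, 0], "jaw": 0.0854}, {"dp": [-0.001, 0, 0.01], "delta_rot": [0, 0, 0], "jaw": 0.0854}, {"dp": [0, 0, 0.012], "delta_rot": [0, 0, 0], "jaw": 0.0854}, {"dp": [0, 0, 0.006], "delta_rot": [0, 0, 0], "jaw": 0.0854}, {"dp": [0, 0, 0], "delta_rot": [0, 0, 0], "jaw": 0.0854}, {"dp": [0, 0, 0], "delta_rot": [0, 0, 0], "jaw": 0.0854}]'

```text
t: 39.05
tool_pos: [0.4534, -0.2516, 0.1323]
eef_rot: [0.996, 0.091, -0.001, -0.001]
force: [0.6, 0.4, -0.0]
grip_width: 0.0855
```

```bash
python3 - <<'E'
from h import *
go(454.6,-254.6,80.5,10.36)
E
```

```text
t 39.05 pos [ 453.4 -251.6  132.3] F [ 0.6  0.4 -0. ] grip 85.5
 turn [-0.16  0.11  0.12] | dp now-axes mm [ 0.7  3.3 51.8] | dp goal-axes mm [ 0.6  3.2 51.8]
```

Call:
step_arm --steps '[{"dp": [0.001, 0.002, 0.008], "delta_rot": [-0.1, 0.1, 0.1], "jaw": 0.0854}, {"dp": [0, 0.001, 0.012], "delta_rot": [0, 0, 0], "jaw": 0.0854}, {"dp": [0, 0, 0.012], "delta_rot": [0, 0, 0], "jaw": 0.0854}, {"dp": [0, 0, 0.008], "delta_rot": [0, 0, 0], "jaw": 0.0854}, {"dp": [0, 0, 0.003], "delta_rot": [0, 0, 0], "jaw": 0.0854}, {"dp": [0, 0, 0], "delta_rot": [0, 0, 0], "jaw": 0.0854}]'

```text
t: 39.65
tool_pos: [0.4553, -0.2539, 0.0852]
eef_rot: [0.996, 0.091, -0.0, -0.001]
force: [-0.8, 1.1, 0.1]
grip_width: 0.0853
```

```bash
python3 - <<'E'
from h import *
go(454.6,-254.6,80.5,10.36)
E
```

```text
t 39.65 pos [ 455.3 -253.9   85.2] F [-0.8  1.1  0.1] grip 85.3
 turn [-0.08  0.01  0.07] | dp now-axes mm [-0.8  0.6  4.7] | dp goal-axes mm [-0.8  0.6  4.7]
```

Call:
step_arm --steps '[{"dp": [-0.001, 0.001, 0.003], "delta_rot": [0, 0, 0], "jaw": 0.0854}, {"dp": [0, 0, 0.002], "delta_rot": [0, 0, 0], "jaw": 0.05}, {"dp": [0, 0, 0], "delta_rot": [0, 0, 0], "jaw": 0.03}, {"dp": [0, 0, 0], "delta_rot": [0, 0, 0], "jaw": 0.03}, {"dp": [0, 0, 0], "delta_rot": [0, 0, 0], "jaw": 0.008}, {"dp": [0, 0, 0], "delta_rot": [0, 0, 0], "jaw": 0.008}, {"dp": [0, 0, 0], "delta_rot": [0, 0, 0], "jaw": 0.008}, {"dp": [0, 0, 0], "delta_rot": [0, 0, 0], "jaw": 0.008}, {"dp": [0, 0, 0], "delta_rot": [0, 0, 0], "jaw": 0.008}]' --squeeze 45

```text
t: 40.55
tool_pos: [0.4553, -0.256, 0.0812]
eef_rot: [0.996, 0.091, 0.001, 0.001]
force: [0.6, -1.1, -0.5]
grip_width: 0.0131
```

```bash
python3 - <<'E'
from h import *
go(454.6,-254.6,80.5,10.36)
E
```

```text
t 40.55 pos [ 455.3 -256.    81.2] F [ 0.6 -1.1 -0.5] grip 13.1
 turn [ 0.08 -0.1   0.07] | dp now-axes mm [-0.4 -1.5  0.7] | dp goal-axes mm [-0.4 -1.5  0.7]
```

Call:
step_arm --steps '[{"dp": [0, 0, -0.008], "delta_rot": [0, 0, 0], "jaw": 0.008}, {"dp": [0, 0, -0.015], "delta_rot": [0, 0, 0], "jaw": 0.008}, {"dp": [0, 0, -0.016], "delta_rot": [0, 0, 0], "jaw": 0.008}, {"dp": [0, 0, -0.016], "delta_rot": [0, 0, 0], "jaw": 0.008}, {"dp": [0, 0, -0.012], "delta_rot": [0, 0, 0], "jaw": 0.008}, {"dp": [0, 0, 0], "delta_rot": [0, 0, 0], "jaw": 0.008}]'

```text
t: 41.15
tool_pos: [0.4521, -0.2531, 0.1478]
eef_rot: [0.996, 0.091, -0.003, -0.003]
force: [0.7, 0.3, -3.4]
grip_width: 0.0131
```

```bash
python3 - <<'E'
from h import *
go(536.7,59.6,140,-7.5)
E
```

```text
t 41.15 pos [ 452.1 -253.1  147.8] F [ 0.7  0.3 -3.4] grip 13.1
 turn [-0.36  0.34 17.94] | dp now-axes mm [ 139.9 -292.2    9.2] | dp goal-axes mm [  43.  -321.1    7.8]
```

Call:
step_arm --steps '[{"dp": [0.003, 0, 0], "delta_rot": [0, 0, 4], "jaw": 0.008}, {"dp": [0.003, 0, -0.002], "delta_rot": [0, 0, 6], "jaw": 0.008}, {"dp": [0.003, -0.005, -0.002], "delta_rot": [0, 0, 6], "jaw": 0.008}, {"dp": [0.004, -0.01, -0.001], "delta_rot": [0, 0, 2], "jaw": 0.008}, {"dp": [0.003, -0.02, -0.001], "delta_rot": [0, 0, 0], "jaw": 0.008}, {"dp": [0.004, -0.025, -0.001], "delta_rot": [0, 0, 0], "jaw": 0.008}, {"dp": [0.004, -0.03, -0.001], "delta_rot": [0, 0, 0], "jaw": 0.008}, {"dp": [0.004, -0.03, -0.001], "delta_rot": [0, 0, 0], "jaw": 0.008}, {"dp": [0.004, -0.03, -0.001], "delta_rot": [0, 0, 0], "jaw": 0.008}, {"dp": [0.004, -0.03, -0.001], "delta_rot": [0, 0, 0], "jaw": 0.008}, {"dp": [0.004, -0.03, -0.001], "delta_rot": [0, 0, 0], "jaw": 0.008}, {"dp": [0.004, -0.03, -0.001], "delta_rot": [0, 0, 0], "jaw": 0.008}, {"dp": [0.003, -0.025, 0], "delta_rot": [0, 0, 0], "jaw": 0.008}, {"dp": [0.002, -0.018, 0], "delta_rot": [0, 0, 0], "jaw": 0.008}, {"dp": [0, -0.012, 0], "delta_rot": [0, 0, 0], "jaw": 0.008}, {"dp": [0, -0.006, 0], "delta_rot": [0, 0, 0], "jaw": 0.008}, {"dp": [0, 0, 0], "delta_rot": [0, 0, 0], "jaw": 0.008}, {"dp": [0, 0, 0], "delta_rot": [0, 0, 0], "jaw": 0.008}]'

```text
t: 42.95
tool_pos: [0.5372, 0.0536, 0.1473]
eef_rot: [0.997, -0.074, -0.016, -0.006]
force: [-0.4, -0.5, -4.0]
grip_width: 0.0131
```

```bash
python3 - <<'E'
from h import *
go(536.7,59.0,125,-7.5)
E
```

```text
t 42.95 pos [537.2  53.6 147.3] F [-0.4 -0.5 -4. ] grip 13.1
 turn [-0.57  1.87 -1.03] | dp now-axes mm [-0.6 -5.1 22.4] | dp goal-axes mm [-1.2 -5.3 22.3]
```

Call:
step_arm --steps '[{"dp": [0, -0.003, 0], "delta_rot": [-0.3, 0.9, -0.5], "jaw": 0.008}, {"dp": [0, -0.001, 0.004], "delta_rot": [-0.2, 0.8, -0.4], "jaw": 0.008}, {"dp": [0, 0, 0.008], "delta_rot": [0, 0, 0], "jaw": 0.008}, {"dp": [0, 0, 0.008], "delta_rot": [0, 0, 0], "jaw": 0.008}, {"dp": [0, 0, 0], "delta_rot": [0, 0, 0], "jaw": 0.008}, {"dp": [0, 0, 0], "delta_rot": [0, 0, 0], "jaw": 0.008}]'

```text
t: 43.55
tool_pos: [0.5369, 0.0553, 0.125]
eef_rot: [0.998, -0.068, -0.001, 0.0]
force: [0.2, -1.4, -3.7]
grip_width: 0.0131
```

```bash
python3 - <<'E'
from h import *
go(536.7,59.0,86.2,-7.5)
E
```

```text
t 43.55 pos [536.9  55.3 125. ] F [ 0.2 -1.4 -3.7] grip 13.1
 turn [ 0.02  0.1  -0.25] | dp now-axes mm [-0.7 -3.6 38.8] | dp goal-axes mm [-0.7 -3.6 38.8]
```

Call:
step_arm --steps '[{"dp": [-0.001, -0.002, 0.006], "delta_rot": [0, 0.1, -0.2], "jaw": 0.008}, {"dp": [0, -0.001, 0.008], "delta_rot": [0, 0, 0], "jaw": 0.008}, {"dp": [0, 0, 0.008], "delta_rot": [0, 0, 0], "jaw": 0.008}, {"dp": [0, 0, 0.003], "delta_rot": [0, 0, 0], "jaw": 0.008}, {"dp": [0, 0, 0], "delta_rot": [0, 0, 0], "jaw": 0.008}, {"dp": [0, 0, 0], "delta_rot": [0, 0, 0], "jaw": 0.008}]'

```text
t: 44.15
tool_pos: [0.5363, 0.0587, 0.0973]
eef_rot: [0.998, -0.066, -0.0, 0.0]
force: [0.5, -0.1, -3.9]
grip_width: 0.0132
```

```bash
python3 - <<'E'
from h import *
go(536.7,59.0,86.2,-7.5)
p,d=manip.read_camera('scene')
cv2.imwrite("pics/scene13.png",cv2.resize(p[130:230,200:325,::-1],None,fx=5,fy=5,interpolation=cv2.INTER_CUBIC))
E
```

```text
t 44.15 pos [536.3  58.7  97.3] F [ 0.5 -0.1 -3.9] grip 13.2
 turn [ 0.02  0.04 -0.04] | dp now-axes mm [ 0.4 -0.4 11.1] | dp goal-axes mm [ 0.4 -0.4 11.1]
```

View pics/scene13.png

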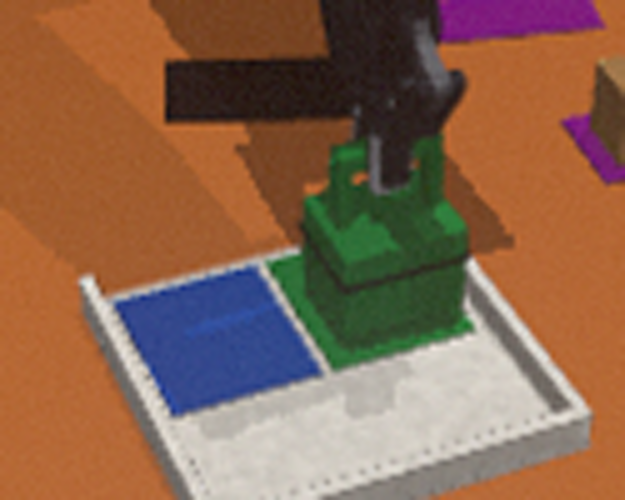

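Call:
step_arm --steps '[{"dp": [0, 0, 0.004], "delta_rot": [0, 0, 0], "jaw": 0.008}, {"dp": [0, 0, 0.003], "delta_rot": [0, 0, 0], "jaw": 0.008}, {"dp": [0, 0, 0.001], "delta_rot": [0, 0, 0], "jaw": 0.008}, {"dp": [0, 0, 0.001], "delta_rot": [0, 0, 0], "jaw": 0.008}]'

```text
t: 44.6
tool_pos: [0.5371, 0.0586, 0.0888]
eef_rot: [0.998, -0.066, 0.001, 0.0]
force: [0.5, -0.0, -3.7]
grip_width: 0.013
```

```bash
python3 - <<'E'
from h import *
go(536.7,59.0,86.2,-7.5)
E
```

```text
t 44.6 pos [537.1  58.6  88.8] F [ 0.5 -0.  -3.7] grip 13.0
 turn [ 0.02 -0.1  -0.04] | dp now-axes mm [-0.5 -0.4  2.5] | dp goal-axes mm [-0.5 -0.4  2.6]
```

Call:
step_arm --steps '[{"dp": [0, 0, 0.001], "delta_rot": [0, 0, 0], "jaw": 0.008}, {"dp": [0, 0, 0.001], "delta_rot": [0, 0, 0], "jaw": 0.008}, {"dp": [0, 0, 0.0007], "delta_rot": [0, 0, 0], "jaw": 0.008}]'

```text
t: 44.9
tool_pos: [0.5373, 0.0585, 0.0863]
eef_rot: [0.998, -0.066, 0.001, 0.0]
force: [-1.9, 0.4, 1.2]
grip_width: 0.0132
```

```bash
python3 - <<'E'
from h import *
go(536.7,59.0,86.2,-7.5)
E
```

```text
t 44.9 pos [537.3  58.5  86.3] F [-1.9  0.4  1.2] grip 13.2
 turn [ 0.02 -0.11 -0.04] | dp now-axes mm [-0.7 -0.4  0.1] | dp goal-axes mm [-0.7 -0.4  0.1]
```

Contact. Release, rise and move towards the blue case.

Call:
step_arm --steps '[{"dp": [0, 0, 0], "delta_rot": [0, 0, 0], "jaw": 0.02}, {"dp": [0, 0, 0], "delta_rot": [0, 0, 0], "jaw": 0.04}, {"dp": [0, 0, 0], "delta_rot": [0, 0, 0], "jaw": 0.06}, {"dp": [0, 0, 0], "delta_rot": [0, 0, 0], "jaw": 0.08}, {"dp": [0, 0, 0], "delta_rot": [0, 0, 0], "jaw": 0.08}, {"dp": [0, 0, 0], "delta_rot": [0, 0, 0], "jaw": 0.08}, {"dp": [0, 0, -0.015], "delta_rot": [0, 0, 0], "jaw": 0.08}, {"dp": [0, 0, -0.02], "delta_rot": [0, 0, 0], "jaw": 0.08}, {"dp": [0, 0, -0.025], "delta_rot": [0, 0, 0], "jaw": 0.08}, {"dp": [0, 0, -0.02], "delta_rot": [0, 0, 0], "jaw": 0.08}, {"dp": [0, 0.01, -0.005], "delta_rot": [0, 0, 0], "jaw": 0.0854}, {"dp": [0, 0.02, 0], "delta_rot": [0, 0, 0], "jaw": 0.0854}, {"dp": [0, 0.03, 0], "delta_rot": [0, 0, 0], "jaw": 0.0854}, {"dp": [0, 0.04, 0], "delta_rot": [0, 0, 0], "jaw": 0.0854}, {"dp": [0, 0.04, 0], "delta_rot": [0, 0, 0], "jaw": 0.0854}, {"dp": [0, 0.04, 0], "delta_rot": [0, 0, 0], "jaw": 0.0854}, {"dp": [0, 0.04, 0], "delta_rot": [0, 0, 0], "jaw": 0.0854}, {"dp": [0, 0.04, 0], "delta_rot": [0, 0, 0], "jaw": 0.0854}, {"dp": [0, 0.04, 0], "delta_rot": [0, 0, 0], "jaw": 0.0854}, {"dp": [0, 0.02, 0], "delta_rot": [0, 0, 0], "jaw": 0.0854}]'

```text
t: 46.9
tool_pos: [0.494, -0.2726, 0.1834]
eef_rot: [0.998, -0.063, 0.006, 0.001]
force: [0.5, 0.0, 0.2]
grip_width: 0.0855
```

```bash
python3 meas.py 14; python3 - <<'E'
from h import *
go(473.4,-358.2,130,10.36)
p,d=manip.read_camera('scene')
q=np.load('pics/top14.npz')['p']
a=cv2.resize(p[140:240,205:325,::-1],(400,334),interpolation=cv2.INTER_CUBIC); b=cv2.resize(q[145:235,210:310,::-1],(371,334),interpolation=cv2.INTER_CUBIC)
cv2.imwrite("pics/pair14.png",np.hstack([a,b]))
E
```

```text
blue place pca [510.1 -26.9] [81.5 95.6] -8.26 rect [510.1 -27. ] [95.3 81.5] -7.66 z 0.008
green bar pca [534.7  60.8] [14.4 58.2] 82.53 rect [534.8  60.8] [57.6 14.2] 82.79 z 0.1097
green top pca [533.8  60.2] [65.8 74.1] 84.58 rect [534.7  60.5] [72. 59.] 82.64 z 0.0638
green place pca [494.9  61.1] [55.2 94. ] -71.61 rect [521.1  62.3] [92.9 80.9] -7.48 z 0.008
parcel 723 pca [483.2 323.7] [ 43.5 134.6] 77.23 rect [482.5 323.9] [134.5  44.4] 77.12 z 0.0532
purple 402 rect [483.1 326.6] [152.7  66.5] 76.82
purple 676 rect [314.  305.8] [113.   49.5] 69.3
t 46.95 pos [ 493.8 -274.7  183.5] F [-1.1 -2.6 -0. ] grip 85.1
 turn [  0.32  -0.7  -17.62] | dp now-axes mm [-10.3  85.2  53.7] | dp goal-axes mm [-35.1  78.5  53.5]
```

View pics/pair14.png

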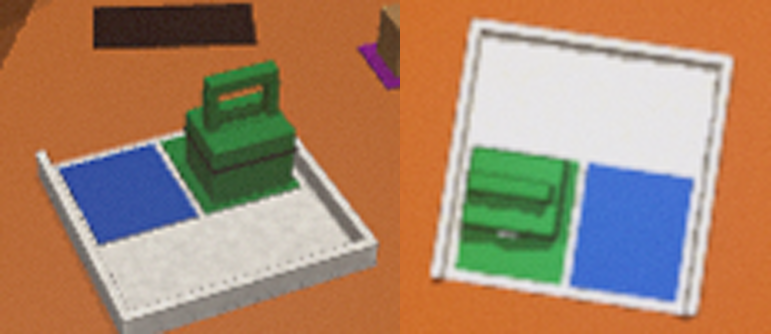

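Green is back within about 0.5 mm and square. Now blue.

Call:
step_arm --steps '[{"dp": [0, 0.012, 0], "delta_rot": [0.1, -0.3, -4], "jaw": 0.0854}, {"dp": [-0.002, 0.015, 0], "delta_rot": [0.1, -0.3, -6], "jaw": 0.0854}, {"dp": [-0.006, 0.015, 0], "delta_rot": [0, 0, -5], "jaw": 0.0854}, {"dp": [-0.008, 0.015, 0], "delta_rot": [0, 0, -2], "jaw": 0.0854}, {"dp": [-0.007, 0.01, 0.004], "delta_rot": [0, 0, 0], "jaw": 0.0854}, {"dp": [-0.003, 0.005, 0.01], "delta_rot": [0, 0, 0], "jaw": 0.0854}, {"dp": [0, 0, 0.012], "delta_rot": [0, 0, 0], "jaw": 0.0854}, {"dp": [0, 0, 0.008], "delta_rot": [0, 0, 0], "jaw": 0.0854}, {"dp": [0, 0, 0], "delta_rot": [0, 0, 0], "jaw": 0.0854}, {"dp": [0, 0, 0], "delta_rot": [0, 0, 0], "jaw": 0.0854}]'

```text
t: 48.0
tool_pos: [0.4686, -0.3427, 0.1426]
eef_rot: [0.996, 0.091, -0.001, -0.005]
force: [0.4, 0.3, 0.3]
grip_width: 0.0855
```

```bash
python3 - <<'E'
from h import *
go(473.4,-358.2,125,10.36)
E
```

```text
t 48.0 pos [ 468.6 -342.7  142.6] F [0.4 0.3 0.3] grip 85.5
 turn [-0.6   0.11  0.11] | dp now-axes mm [ 2.  16.3 17.4] | dp goal-axes mm [ 2.  16.1 17.6]
```

Call:
step_arm --steps '[{"dp": [0.001, 0.008, 0], "delta_rot": [-0.5, 0.1, 0.1], "jaw": 0.0854}, {"dp": [0.001, 0.006, 0.006], "delta_rot": [0, 0, 0], "jaw": 0.0854}, {"dp": [0, 0, 0.008], "delta_rot": [0, 0, 0], "jaw": 0.0854}, {"dp": [0, 0, 0.004], "delta_rot": [0, 0, 0], "jaw": 0.0854}, {"dp": [0, 0, 0], "delta_rot": [0, 0, 0], "jaw": 0.0854}, {"dp": [0, 0, 0], "delta_rot": [0, 0, 0], "jaw": 0.0854}]'

```text
t: 48.6
tool_pos: [0.4744, -0.3571, 0.1236]
eef_rot: [0.996, 0.091, 0.0, 0.0]
force: [-0.5, 0.4, 0.0]
grip_width: 0.0855
```

```bash
python3 - <<'E'
from h import *
go(473.4,-358.2,81,10.36)
E
```

```text
t 48.6 pos [ 474.4 -357.1  123.6] F [-0.5  0.4  0. ] grip 85.5
 turn [ 0.01 -0.05  0.06] | dp now-axes mm [-1.2  0.9 42.6] | dp goal-axes mm [-1.2  0.9 42.6]
```

Call:
step_arm --steps '[{"dp": [-0.001, 0.001, 0.008], "delta_rot": [0, 0, 0], "jaw": 0.0854}, {"dp": [0, 0, 0.012], "delta_rot": [0, 0, 0], "jaw": 0.0854}, {"dp": [0, 0, 0.01], "delta_rot": [0, 0, 0], "jaw": 0.0854}, {"dp": [0, 0, 0.006], "delta_rot": [0, 0, 0], "jaw": 0.0854}, {"dp": [0, 0, 0], "delta_rot": [0, 0, 0], "jaw": 0.0854}, {"dp": [0, 0, 0], "delta_rot": [0, 0, 0], "jaw": 0.0854}]'

```text
t: 49.2
tool_pos: [0.4731, -0.3578, 0.0836]
eef_rot: [0.996, 0.091, -0.0, -0.001]
force: [-0.4, -0.1, -0.3]
grip_width: 0.0858
```

```bash
python3 - <<'E'
from h import *
go(473.4,-358.2,81,10.36)
E
```

```text
t 49.2 pos [ 473.1 -357.8   83.6] F [-0.4 -0.1 -0.3] grip 85.8
 turn [-0.07 -0.    0.05] | dp now-axes mm [0.2 0.4 2.6] | dp goal-axes mm [0.2 0.4 2.6]
```

Call:
step_arm --steps '[{"dp": [0, 0, 0.002], "delta_rot": [0, 0, 0], "jaw": 0.05}, {"dp": [0, 0, 0.001], "delta_rot": [0, 0, 0], "jaw": 0.03}, {"dp": [0, 0, 0], "delta_rot": [0, 0, 0], "jaw": 0.03}, {"dp": [0, 0, 0], "delta_rot": [0, 0, 0], "jaw": 0.03}, {"dp": [0, 0, 0], "delta_rot": [0, 0, 0], "jaw": 0.008}, {"dp": [0, 0, 0], "delta_rot": [0, 0, 0], "jaw": 0.008}, {"dp": [0, 0, 0], "delta_rot": [0, 0, 0], "jaw": 0.008}, {"dp": [0, 0, 0], "delta_rot": [0, 0, 0], "jaw": 0.008}, {"dp": [0, 0, 0], "delta_rot": [0, 0, 0], "jaw": 0.008}]' --squeeze 45

```text
t: 50.1
tool_pos: [0.474, -0.3585, 0.0818]
eef_rot: [0.996, 0.091, 0.001, 0.001]
force: [0.8, -0.3, -1.0]
grip_width: 0.0132
```

```bash
python3 - <<'E'
from h import *
go(473.4,-358.2,81,10.36)
E
```

```text
t 50.1 pos [ 474.  -358.5   81.8] F [ 0.8 -0.3 -1. ] grip 13.2
 turn [ 0.09 -0.11  0.06] | dp now-axes mm [-0.6 -0.4  0.8] | dp goal-axes mm [-0.6 -0.4  0.8]
```

Call:
step_arm --steps '[{"dp": [0, 0, -0.008], "delta_rot": [0, 0, 0], "jaw": 0.008}, {"dp": [0, 0, -0.015], "delta_rot": [0, 0, 0], "jaw": 0.008}, {"dp": [0, 0, -0.016], "delta_rot": [0, 0, 0], "jaw": 0.008}, {"dp": [0, 0, -0.016], "delta_rot": [0, 0, 0], "jaw": 0.008}, {"dp": [0, 0, -0.012], "delta_rot": [0, 0, 0], "jaw": 0.008}, {"dp": [0, 0, 0], "delta_rot": [0, 0, 0], "jaw": 0.008}]'

```text
t: 50.7
tool_pos: [0.4716, -0.3563, 0.1508]
eef_rot: [0.996, 0.091, -0.002, -0.002]
force: [-0.1, -0.2, -4.0]
grip_width: 0.013
```

```bash
python3 - <<'E'
from h import *
go(524.5,-29.6,140,-7.5)
E
```

```text
t 50.7 pos [ 471.6 -356.3  150.8] F [-0.1 -0.2 -4. ] grip 13.0
 turn [-0.27  0.2  17.93] | dp now-axes mm [ 111.2 -311.7   12.1] | dp goal-axes mm [   9.8 -330.8   10.8]
```

Call:
step_arm --steps '[{"dp": [0, 0, 0], "delta_rot": [0, 0, 4], "jaw": 0.008}, {"dp": [0, 0, -0.002], "delta_rot": [0, 0, 6], "jaw": 0.008}, {"dp": [0, -0.005, -0.002], "delta_rot": [0, 0, 6], "jaw": 0.008}, {"dp": [0, -0.01, -0.001], "delta_rot": [0, 0, 2], "jaw": 0.008}, {"dp": [0, -0.02, -0.001], "delta_rot": [0, 0, 0], "jaw": 0.008}, {"dp": [0.001, -0.025, -0.001], "delta_rot": [0, 0, 0], "jaw": 0.008}, {"dp": [0.001, -0.03, -0.001], "delta_rot": [0, 0, 0], "jaw": 0.008}, {"dp": [0.001, -0.03, -0.001], "delta_rot": [0, 0, 0], "jaw": 0.008}, {"dp": [0.001, -0.03, -0.001], "delta_rot": [0, 0, 0], "jaw": 0.008}, {"dp": [0.001, -0.03, -0.001], "delta_rot": [0, 0, 0], "jaw": 0.008}, {"dp": [0.001, -0.03, -0.001], "delta_rot": [0, 0, 0], "jaw": 0.008}, {"dp": [0.001, -0.03, -0.001], "delta_rot": [0, 0, 0], "jaw": 0.008}, {"dp": [0.001, -0.025, 0], "delta_rot": [0, 0, 0], "jaw": 0.008}, {"dp": [0, -0.018, 0], "delta_rot": [0, 0, 0], "jaw": 0.008}, {"dp": [0, -0.012, 0], "delta_rot": [0, 0, 0], "jaw": 0.008}, {"dp": [0, -0.006, 0], "delta_rot": [0, 0, 0], "jaw": 0.008}, {"dp": [0, 0, 0], "delta_rot": [0, 0, 0], "jaw": 0.008}, {"dp": [0, 0, 0], "delta_rot": [0, 0, 0], "jaw": 0.008}]'

```text
t: 52.5
tool_pos: [0.5173, -0.0464, 0.1579]
eef_rot: [0.997, -0.074, -0.009, -0.005]
force: [0.4, -0.1, -4.1]
grip_width: 0.0135
```

```bash
python3 - <<'E'
from h import *
go(524.5,-29.6,125,-7.5)
E
```

```text
t 52.5 pos [517.3 -46.4 157.9] F [ 0.4 -0.1 -4.1] grip 13.5
 turn [-0.49  1.06 -1.03] | dp now-axes mm [  5.2 -17.4  32.9] | dp goal-axes mm [  4.9 -17.6  32.9]
```

Call:
step_arm --steps '[{"dp": [0.002, -0.006, 0], "delta_rot": [-0.3, 0.5, -0.5], "jaw": 0.008}, {"dp": [0.002, -0.006, 0], "delta_rot": [-0.2, 0.5, -0.4], "jaw": 0.008}, {"dp": [0.001, -0.003, 0.006], "delta_rot": [0, 0, 0], "jaw": 0.008}, {"dp": [0, 0, 0.008], "delta_rot": [0, 0, 0], "jaw": 0.008}, {"dp": [0, 0, 0.006], "delta_rot": [0, 0, 0], "jaw": 0.008}, {"dp": [0, 0, 0], "delta_rot": [0, 0, 0], "jaw": 0.008}, {"dp": [0, 0, 0], "delta_rot": [0, 0, 0], "jaw": 0.008}]'

```text
t: 53.2
tool_pos: [0.5245, -0.0334, 0.1352]
eef_rot: [0.998, -0.068, -0.001, 0.001]
force: [-0.0, 0.4, -3.9]
grip_width: 0.0134
```

```bash
python3 - <<'E'
from h import *
go(524.5,-29.6,86.8,-7.5)
E
```

```text
t 53.2 pos [524.5 -33.4 135.2] F [-0.   0.4 -3.9] grip 13.4
 turn [ 0.08  0.07 -0.24] | dp now-axes mm [-0.5 -3.8 48.4] | dp goal-axes mm [-0.5 -3.8 48.4]
```

Call:
step_arm --steps '[{"dp": [0, -0.002, 0.006], "delta_rot": [0.1, 0.1, -0.2], "jaw": 0.008}, {"dp": [0, -0.001, 0.01], "delta_rot": [0, 0, 0], "jaw": 0.008}, {"dp": [0, 0, 0.01], "delta_rot": [0, 0, 0], "jaw": 0.008}, {"dp": [0, 0, 0.006], "delta_rot": [0, 0, 0], "jaw": 0.008}, {"dp": [0, 0, 0.002], "delta_rot": [0, 0, 0], "jaw": 0.008}, {"dp": [0, 0, 0], "delta_rot": [0, 0, 0], "jaw": 0.008}]'

```text
t: 53.8
tool_pos: [0.5246, -0.0303, 0.0976]
eef_rot: [0.998, -0.066, -0.0, -0.0]
force: [0.4, -0.6, -3.6]
grip_width: 0.0132
```

```bash
python3 - <<'E'
from h import *
go(524.5,-29.6,86.8,-7.5)
E
```

```text
t 53.8 pos [524.6 -30.3  97.6] F [ 0.4 -0.6 -3.6] grip 13.2
 turn [-0.03  0.02 -0.05] | dp now-axes mm [-0.2 -0.7 10.8] | dp goal-axes mm [-0.2 -0.7 10.8]
```

Call:
step_arm --steps '[{"dp": [0, -0.0005, 0.004], "delta_rot": [0, 0, 0], "jaw": 0.008}, {"dp": [0, 0, 0.003], "delta_rot": [0, 0, 0], "jaw": 0.008}, {"dp": [0, 0, 0.001], "delta_rot": [0, 0, 0], "jaw": 0.008}, {"dp": [0, 0, 0.001], "delta_rot": [0, 0, 0], "jaw": 0.008}]'

```text
t: 54.2
tool_pos: [0.5255, -0.03, 0.0888]
eef_rot: [0.998, -0.066, 0.001, -0.0]
force: [0.0, 0.5, -2.8]
grip_width: 0.013
```

```bash
python3 - <<'E'
from h import *
go(524.5,-29.6,86.8,-7.5)
E
```

```text
t 54.2 pos [525.5 -30.   88.8] F [ 0.   0.5 -2.8] grip 13.0
 turn [-0.01 -0.09 -0.05] | dp now-axes mm [-1.  -0.3  2. ] | dp goal-axes mm [-1.  -0.3  2. ]
```

Call:
step_arm --steps '[{"dp": [-0.001, 0, 0.001], "delta_rot": [0, 0, 0], "jaw": 0.008}, {"dp": [0, 0, 0.001], "delta_rot": [0, 0, 0], "jaw": 0.008}]'

```text
t: 54.4
tool_pos: [0.5247, -0.0299, 0.087]
eef_rot: [0.998, -0.066, 0.001, -0.0]
force: [0.5, -0.3, -3.1]
grip_width: 0.0133
```

```bash
python3 - <<'E'
from h import *
go(524.5,-29.6,86.8,-7.5)
E
```

```text
t 54.4 pos [524.7 -29.9  87. ] F [ 0.5 -0.3 -3.1] grip 13.3
 turn [-0.01 -0.13 -0.05] | dp now-axes mm [-0.2 -0.3  0.2] | dp goal-axes mm [-0.2 -0.3  0.2]
```

Call:
step_arm --steps '[{"dp": [0, 0, 0.0007], "delta_rot": [0, 0, 0], "jaw": 0.008}, {"dp": [0, 0, 0.0005], "delta_rot": [0, 0, 0], "jaw": 0.008}]'

```text
t: 54.6
tool_pos: [0.525, -0.0299, 0.0867]
eef_rot: [0.998, -0.066, 0.001, -0.0]
force: [-1.9, -0.2, 0.3]
grip_width: 0.0127
```

```bash
python3 - <<'E'
from h import *
go(524.5,-29.6,86.8,-7.5)
E
```

```text
t 54.6 pos [525.  -29.9  86.7] F [-1.9 -0.2  0.3] grip 12.7
 turn [-0.02 -0.15 -0.05] | dp now-axes mm [-0.6 -0.2 -0.1] | dp goal-axes mm [-0.6 -0.2 -0.1]
```

Contact. Release, rise and pull clear for the final check.

Call:
step_arm --steps '[{"dp": [0, 0, 0], "delta_rot": [0, 0, 0], "jaw": 0.02}, {"dp": [0, 0, 0], "delta_rot": [0, 0, 0], "jaw": 0.04}, {"dp": [0, 0, 0], "delta_rot": [0, 0, 0], "jaw": 0.06}, {"dp": [0, 0, 0], "delta_rot": [0, 0, 0], "jaw": 0.08}, {"dp": [0, 0, 0], "delta_rot": [0, 0, 0], "jaw": 0.08}, {"dp": [0, 0, 0], "delta_rot": [0, 0, 0], "jaw": 0.08}, {"dp": [0, 0, -0.015], "delta_rot": [0, 0, 0], "jaw": 0.08}, {"dp": [0, 0, -0.02], "delta_rot": [0, 0, 0], "jaw": 0.08}, {"dp": [0, 0, -0.025], "delta_rot": [0, 0, 0], "jaw": 0.08}, {"dp": [0, 0, -0.025], "delta_rot": [0, 0, 0], "jaw": 0.08}, {"dp": [0, 0.01, -0.01], "delta_rot": [0, 0, 0], "jaw": 0.08}, {"dp": [0, 0.02, 0], "delta_rot": [0, 0, 0], "jaw": 0.08}, {"dp": [0, 0.03, 0], "delta_rot": [0, 0, 0], "jaw": 0.08}, {"dp": [0, 0.04, 0], "delta_rot": [0, 0, 0], "jaw": 0.08}, {"dp": [0, 0.04, 0], "delta_rot": [0, 0, 0], "jaw": 0.08}, {"dp": [0, 0.04, 0], "delta_rot": [0, 0, 0], "jaw": 0.08}, {"dp": [0, 0.04, 0], "delta_rot": [0, 0, 0], "jaw": 0.08}, {"dp": [0, 0.03, 0], "delta_rot": [0, 0, 0], "jaw": 0.08}, {"dp": [0, 0, 0], "delta_rot": [0, 0, 0], "jaw": 0.08}, {"dp": [0, 0, 0], "delta_rot": [0, 0, 0], "jaw": 0.08}]'

```text
t: 56.6
tool_pos: [0.4911, -0.2926, 0.1962]
eef_rot: [0.998, -0.065, 0.008, 0.003]
force: [-0.5, -0.2, 0.4]
grip_width: 0.0802
```

```bash
python3 meas.py 20; python3 - <<'E'
from h import *
print(manip.observe()['t'],manip.observe()['tool_pos'],abs(manip.observe()['qvel']).max())
p,d=manip.read_camera('scene'); np.savez('pics/scene20.npz',p=p,d=d);cv2.imwrite('pics/scene20.png',cv2.resize(p[:,:,::-1],None,fx=1.5,fy=1.5))
E
python3 rel.py 20
```

```text
blue bar pca [522.5 -28.8] [14.3 56.7] 82.33 rect [522.5 -29. ] [56.6 14.4] 82.17 z 0.1101
blue top pca [522.1 -28.5] [66.3 71.8] 76.82 rect [522.5 -28.7] [69.5 59.3] 81.4 z 0.064
blue place pca [485.3 -22.7] [70.7 92.3] 77.58 rect [509.5 -27.2] [95.2 81. ] -7.96 z 0.008
green bar pca [534.7  60.6] [14.5 58.4] 82.27 rect [534.8  60.9] [57.7 14.2] 82.79 z 0.1094
green top pca [533.7  60.1] [66.3 74. ] 85.12 rect [534.4  60.7] [71.7 59.7] 82.74 z 0.0639
green place pca [495.   60.9] [55.5 94.1] -71.2 rect [521.   62.3] [93.  80.9] -7.48 z 0.008
parcel 720 pca [483.3 324.1] [ 43.4 134. ] 77.32 rect [482.5 324. ] [134.5  44.4] 77.12 z 0.053
purple 406 rect [483.  326.5] [152.9  66.5] 76.82
purple 676 rect [314.1 305.7] [113.   49.3] 69.2
56.65 [ 0.49121353 -0.29236332  0.19626286] 0.02875473597288589
top top 642 pca [483.  325.2] [ 43.9 129.9] 77.14 rect [483. 326.] [130.   44.4] 77.23 meanz 0.0535
top mat 403 pca [481.4 313.2] [ 91.9 167. ] 75.45 rect [483.  326.5] [152.9  66.5] 76.82 meanz 0.0032
scene top 347 pca [487.5 321.5] [ 46.1 128.9] 77.72 rect [486.6 321.6] [130.8  48.2] 78.26 meanz 0.0525
scene mat 206 pca [498.  304.4] [ 51.1 170.4] 65.31 rect [502.8 312.7] [162.3  63.2] 57.27 meanz 0.0029
```

View pics/scene20.png

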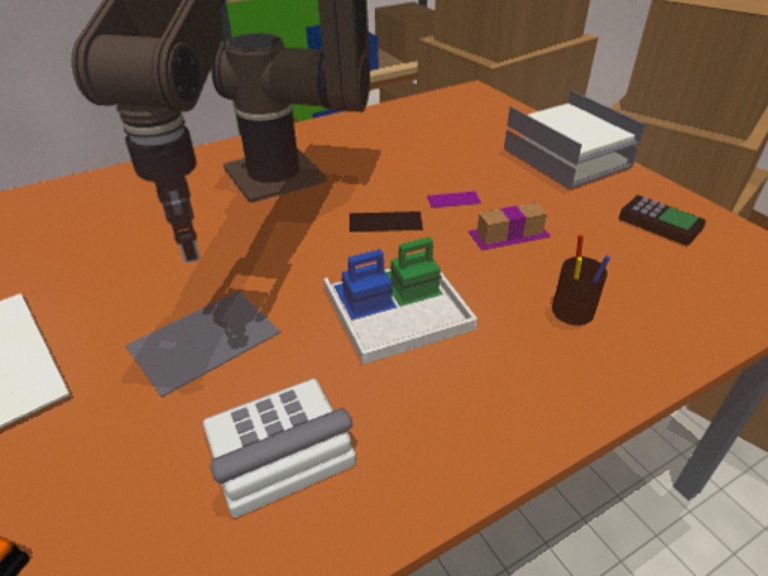

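View pics/top20.png

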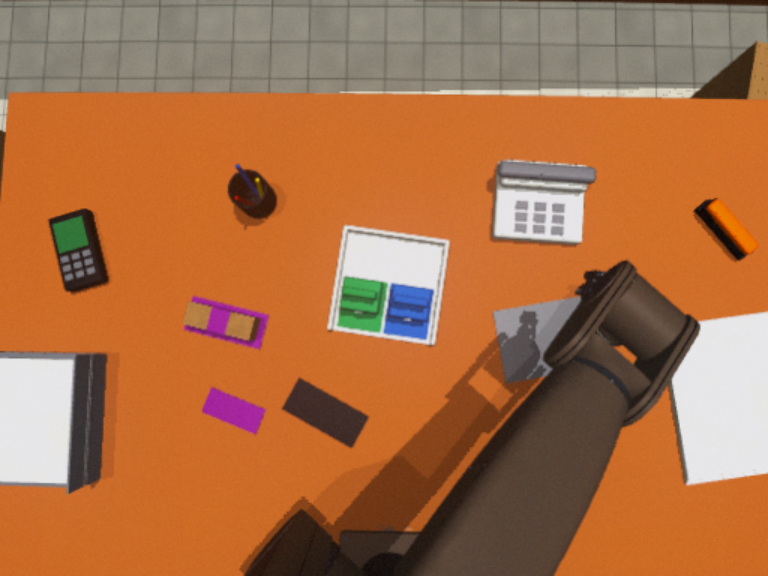

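The final pictures show both cases upright on their own places (top view about (361,303) and (409,308)) and the parcel on the large purple mat (about (226,322)). The phone and pen pot stand where they were. Handing in.

```bash
python3 -c "
from bench import manip
print(manip.sign_off())"
```

```text
the job is handed in; nothing more can be done
None
```

The job is done and handed in at about 57 s of the 128 s allowed. I moved blue and then green onto the grey mat. Then I set the parcel on the larger purple mat and returned green and blue to their own places.

- **Parcel:** it first stood about 3 mm off centre, so I re-centred it with a gentle 20 N squeeze while both cases were still on the grey mat. The last top view shows it within about 1 mm of the mat's centre and 1° of square.
- **Cases:** the last top view shows both within about 1 mm of the middle of their places and about 1° of square. Both are upright.
- **Phone and pen pot:** they look unmoved in the last pictures; I did not measure them.
- **What disagreed:** camera positions differed from the arm's by about 2 mm at the tray, 3 mm at the purple mat and up to 4 mm at the grey mat. I allowed for this by placing things relative to each other. The scene camera could not confirm the final parcel position, because the parcel hides part of the mat's edge there and its reading differs from the top view by about 4–6 mm. The parcel figure therefore rests on the top view.

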